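# Close and lock the battery hatch of the kitchen scale

### The job

The kitchen scale has new batteries: swing its battery hatch shut until the tab clicks in behind the rim, so that the hatch is flush with the console. Then, with the red-handled driver from the small blue pot, turn both slotted screws of the hatch fully clockwise (a quarter turn, slots level with the white marks), and stand the driver back in the pot, tip down. Leave everything else where it stands.

Things in the scene. Friction and masses are not known exactly. Their poses are not given: they have to be found in the camera images.
- scale: white bench scale, fixed, front to the robot's left, 70 mm high; origin on its underside below the hatch's middle, x away from its front (scale: -45 to 175 mm), y to its left (-61 to 149). In front a console slopes at 35 degrees, from its foot (x -41, z 22 mm) up to x 28, z 70; the battery hatch is its right part (y -50 to 50), a blank display the left. Behind is a weighing plate, top at z 69
- hatch (a joint): angle of the grey battery hatch about its hinge along the foot of the slope: 0 shut (flush with the console, tab behind the rim), grows as it swings up and outwards, at most 1.8. It stays where it is left. Below about 0.09 its sprung tab meets the rim; a push of 5 to 15 N straight onto the hatch near its free edge snaps it home
- hatch_hinge (a point): middle of the hatch's hinge line, on its outer face; axes turn with the hatch: x along the hatch from the hinge to the free edge (72 mm away), y along the hinge to the scale's left (hatch y -50 to 50 mm), z out of its outer face. Hatch 8 mm thick
- hatch_press (a point): ribbed thumb patch in the middle of the hatch's outer face, 62 mm from the hinge, 10 mm from the free edge; axes as hatch_hinge
- screw_near (a joint): angle of the captive brass screw nearer the robot (34 mm right of the hatch's middle, as the scale faces; 46 mm from the hinge): 0 unlocked (slot up and down the slope), grows clockwise as seen from outside, stop at 1.571 = locked (slot level, in line with the white marks). Stays where it is left; turning it takes about 0.06 N m
- screw_far (a joint): the same for the screw farther from the robot, 34 mm left of the hatch's middle
- screw_near_slot (a point): centre of the floor of the nearer screw's slot, 5 mm below the head's top, which is level with the hatch's outer face; x along the slot, z out of the face along the screw's axis. Head 23.6 mm in diameter in a 25.4 mm recess, slot 5 mm wide right across, its edges bevelled to 7 mm at the top
- screw_far_slot (a point): the same for the farther screw
- driver: stubby flat-blade driver, 124 mm long, 70 g, standing tip down in the pot, leaning about 30 degrees; origin at the middle of the blade's tip, z towards the handle's end, x along the blade's width. Blade 14 mm wide, 2.6 mm thick at the tip, 5 mm at 6 mm up; shaft 9 mm thick; red handle from 62 to 124 mm, square, 25 mm across its flats, which face x and y
- driver_tip (a point): middle of the blade's tip; axes as driver
- driver_grip (a point): on the driver's axis at mid-handle, 97 mm from the tip
- pot: small blue stoneware pot, fixed, 50 mm tall, 43 mm outside, 34 mm inside, inner floor at 6 mm; origin at the centre of its underside
- tin: food tin, 75 x 75 x 58 mm, a bystander; origin at the centre of its underside
- spice_jar: spice jar, 42 x 42 x 99 mm, a bystander; origin at the centre of its underside
- bottle: corked glass bottle, 72 x 72 x 236 mm, a bystander; origin at the centre of its underside
- butter: pack of butter, 73 x 102 x 37 mm, lying on the weighing plate; origin at the centre of its underside

How it is judged:
On the way, in this order (a step that is already met when the one before it is completed fails the run):
1. the hatch is shut, its tab behind the rim (value of joint hatch below 0.03 rad), for 0.3 s.
2. one screw is fully locked, with the driver's blade in its slot, the hatch still shut (value of joint hatch below 0.03 rad and ((value of joint screw_near above 1.42 rad and distance between driver_tip and screw_near_slot below 0.012 m) or (value of joint screw_far above 1.42 rad and distance between driver_tip and screw_far_slot below 0.012 m))), for 0.1 s.
3. both screws are fully locked, with the driver's blade in the slot of one of them (value of joint hatch below 0.03 rad and value of joint each of screw_near, screw_far above 1.42 rad and (distance between driver_tip and screw_near_slot below 0.012 m or distance between driver_tip and screw_far_slot below 0.012 m)), for 0.1 s.
At the end, for the whole second after the job is handed in: The hatch is shut (within 0.03 rad), both screws are turned clockwise to within 0.15 rad of their stops, and the driver stands tip down in the pot (tip within 20 mm of the pot's axis and below 20 mm height, leaning less than 40 degrees), released and at rest (value of joint hatch below 0.03 rad and value of joint each of screw_near, screw_far above 1.42 rad and horizontal distance between driver_tip and pot below 0.02 m and height (world z) of driver_tip below 0.02 m and angle between driver's own z axis and vertical below 0.7 rad and linear speed of driver below 0.03 m/s); the robot touches nothing.
It fails at once if the tin is shifted by more than 25 mm or tipped (distance of tin from where it was at the start of the episode above 0.025 m or angle between tin's own z axis and vertical above 0.35 rad).
It fails at once if the spice jar is shifted by more than 25 mm or tipped (distance of spice_jar from where it was at the start of the episode above 0.025 m or angle between spice_jar's own z axis and vertical above 0.35 rad).
It fails at once if the bottle is shifted by more than 25 mm or tipped (distance of bottle from where it was at the start of the episode above 0.025 m or angle between bottle's own z axis and vertical above 0.35 rad).
It fails at once if the butter is shifted by more than 25 mm (distance of butter from where it was at the start of the episode above 0.025 m).
It also fails if it takes over 72 s, if anything falls off the work surface, if the arm or the gripper's body presses on something with over 40 N, if the wrist force passes 120 N, or if a joint passes its speed limit or range.

### The arm

A 6-joint arm with a two-finger parallel gripper is mounted at the origin on a cart in front of the work surface, level with it; the furniture and walls round the work are solid. World frame = base frame: x ahead of the robot, y to its left, z up, the work surface at z = 0. Lengths are in m, angles in rad, forces in N, time in s.
With the tool pointing down it reaches from about 0.4 to 0.825 m from the base axis. Payload 7 kg.
Tool frame: the origin (TCP) lies at the very end of the fingers, on their centre line; the grasp point (between the pads) lies 19 mm behind it (arm.grasp_offset is the distance from the TCP to the grasp point, in m); z points along the fingers, y is the line along which they close (so a half turn about z gives the same grasp; the last joint's range is limited). The gripper opens to 88 mm and grips with 3 to 60 N. Pads are 19 mm wide; open, the fingers measure 130 mm over their backs; the gripper's body (78 mm by 193 mm) begins 47 mm behind the grasp point.
Start: joints at [-0.851, 0.359, 0.012, 0, -1.224, -0.288], TCP at [0.282, -0.613, 0.227] pointing down, gripper open.
Joint ranges: [-3.07, 3.07], [-1.43, 2.12], [-1.02, 1.25], [-3.03, 1.67], [-3.05, -0], [-3.03, 3.03]. Speed limits (rad/s): [2.39, 2.39, 3.01, 3.14, 3.14, 3.14].

### API

Orientations are given as [roll, pitch, yaw] about the fixed x, y, z axes, in that order (R = Rz(yaw) Ry(pitch) Rx(roll)).
In Python, from station import get_state, cams, arm, nets gives the robot as it stands.
- The arm moves only by the shell command python3 -m creep 'ROWS' [FORCE]. ROWS is a JSON object of lists of equal length, an entry for each row: "translation": the shift along the world's x, y, z in mm, a list of three; "spin": the turn about the world's z in rad; "gripper": the opening, from 0 (shut) to 1 (fully open). In form: {"translation": [[dx, dy, dz], ...], "spin": [spin, ...], "gripper": [gripper, ...]}. A call has 1 to 8 rows; each row shifts and turns the commanded pose from where the row before left it; what a row does not reach is not made up. A row lasts 1/10 s, in which the tool goes at most 50 mm and 8.59 degrees, less where a joint would pass 70% of its speed; a pose out of reach is approached as far as the arm can. A call is refused whole if a number of a shift passes 50 or a number of a turn 0.15, either way. A call with a gripper value outside its range is refused whole. The fingers move at their own pace and stop on an object; FORCE is the grip in N (left out, the last holds). Time passes only in rows, so rows that do not move let the fingers close. It gives the time, the measured TCP pose, the force, the opening and the grip force at its end, in the units of the state.
- get_state(): the state, without advancing time (a new reading comes with each control period).
- cams.grab_frame(name): name is "side" or "top"; returns a dict with "img" (400x640x3 uint8, red, green, blue), "mtx" (3x3 intrinsics, pixels), "R" (3x3) and "t" (3): a world point X has camera coordinates R X + t. Camera axes: x right, y down, z forward; pixel columns grow to the right and rows downward; lengths in m; the calibration is good to about 2 mm. A picture is of the moment at which its call begins. There is no depth.
- arm.job_done(): hands the job in; it is judged then, once.
Trained networks look in the newest picture that a camera, given by its name, has taken for a name from the list of things; names that differ only in an ending like _2 or _b are one class to them, and where a whole thing is asked for, a point or a joint stands for the part that bears it (a point fixed in the world has none). Each returns a list of dicts, best first, with "confidence" (0 to 1); they miss things now and then, are a little off and sometimes report something else, mostly with a low value. They report only what shows in the picture. A call takes as long as a camera call.
- nets.search_frame(camera, label): "centre" ([x, y, z] in m, in world coordinates, good to about 4 mm: the middle of the surface that is visible of it).
- nets.pinpoint(camera, label): "centre" ([x, y, z] in m, in world coordinates, good to about 4 mm: a listed point, or the origin of a listed thing).
The state is a dict: "t": time; "q": joint angles; "qd": joint speeds; "joint_efforts": joint torques, N m; "eef_pos": TCP position; "ee_rot": TCP orientation; "force": force on the tool from outside, world axes, zero at the start; "moment": the same for the moment, N m; "width": finger opening in m; "gripper_force": force on a finger pad.
Only numpy, scipy, OpenCV 4.12 (cv2) and the standard library are available. Lean on these libraries where they do the work, as an engineer would, in place of code of your own. Each camera call takes 0.05 s, during which the arm holds its last target. There are 200 camera calls.

## Working session

There is one attempt and no reset: what is moved stays moved. The work goes in short steps, Python scripts to look and compute and a shell command to move; the robot and the scene stay as the last step left them, time stands still between calls to the robot, and variables do not carry over. Pictures are saved under pics/ and viewed, at most 10 in all, crops included, and the job is handed in when it is done.

```bash
mkdir -p pics; ls
python3 - <<'E'
from station import get_state,cams,nets
import cv2,numpy as np
for c in("top","side"):
    f=cams.grab_frame(c); cv2.imwrite(f"pics/{c}0.png",cv2.cvtColor(f["img"],cv2.COLOR_RGB2BGR))
    print(c,(-f["R"].T@f["t"]).round(3),f["R"].round(3).tolist(),f["mtx"][0,0])
    for n in["scale","hatch_hinge","hatch_press","screw_near_slot","screw_far_slot","driver_tip","driver_grip","driver","pot","tin","spice_jar","bottle","butter"]:
        print(n,[(np.round(r["centre"],3).tolist(),round(r["confidence"],2)) for r in nets.pinpoint(c,n)[:2]])
s=get_state();print(s)
E
```

```text
pics
top [0.441 0.14  1.   ] [[0.012, -0.999, -0.031], [-0.994, -0.008, -0.109], [0.109, 0.032, -0.994]] 373.8481932320293
scale [([0.478, 0.166, 0.004], 0.87)]
hatch_hinge [([0.46, 0.206, 0.026], 0.61)]
hatch_press [([0.457, 0.206, 0.086], 0.83)]
screw_near_slot []
screw_far_slot []
driver_tip [([0.496, -0.132, 0.004], 0.88), ([0.48, 0.166, 0.004], 0.66)]
driver_grip [([0.492, -0.186, 0.089], 0.8)]
driver [([0.5, -0.129, 0.007], 0.55)]
pot [([0.493, -0.144, -0.002], 0.54)]
tin [([0.472, 0.421, -0.002], 0.92), ([0.498, -0.129, 0.008], 0.3)]
spice_jar [([0.578, 0.352, 0.004], 0.63)]
bottle [([0.598, 0.452, -0.002], 0.86)]
butter [([0.583, 0.105, 0.07], 0.91), ([0.497, -0.13, 0.009], 0.69)]
side [0.052 0.824 0.533] [[-0.799, -0.601, 0.021], [-0.313, 0.386, -0.868], [0.513, -0.7, -0.497]] 380.6125497005623
scale [([0.474, 0.169, -0.002], 0.76)]
hatch_hinge [([0.464, 0.201, 0.025], 0.59), ([0.459, 0.206, 0.09], 0.39)]
hatch_press [([0.456, 0.206, 0.089], 0.55)]
screw_near_slot [([0.597, 0.453, 0.0], 0.71), ([0.426, 0.18, 0.073], 0.57)]
screw_far_slot [([0.493, 0.215, 0.075], 0.4)]
driver
[... 307 characters left out ...]
tter [([0.591, 0.103, 0.07], 0.81)]
{'t': 1.4, 'q': array([-8.50916118e-01,  3.58615382e-01,  1.19114253e-02,  3.60266036e-05,
       -1.22411474e+00, -2.88096455e-01]), 'qd': array([-0.0007444 , -0.00215359, -0.00066761,  0.00171974,  0.00077721,
       -0.00029351]), 'joint_efforts': array([ 4.41361908e-04, -5.82384789e+01,  2.93294889e+01,  7.00249583e+00,
        1.24125971e-02,  1.05249680e-05]), 'eef_pos': array([ 0.28244604, -0.61304865,  0.22656277]), 'ee_rot': array([ 3.14158083e+00, -3.88433156e-05, -2.70979666e+00]), 'force': array([-0.27714817,  0.23971581,  1.52227159]), 'moment': array([ 0.04117392, -0.00681689, -0.01162736]), 'gripper_force': 0.0, 'width': 0.08766585204557309}
```

View pics/top0.png

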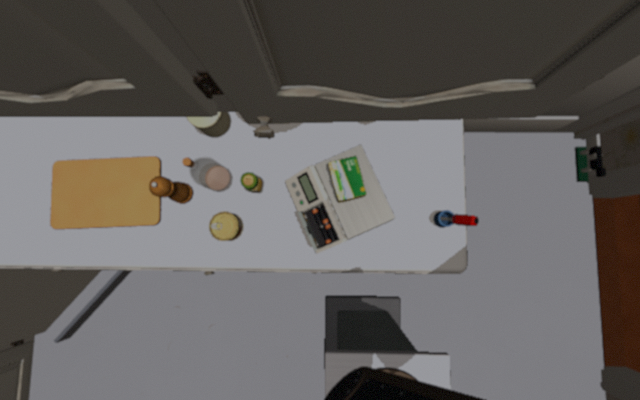

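View pics/side0.png

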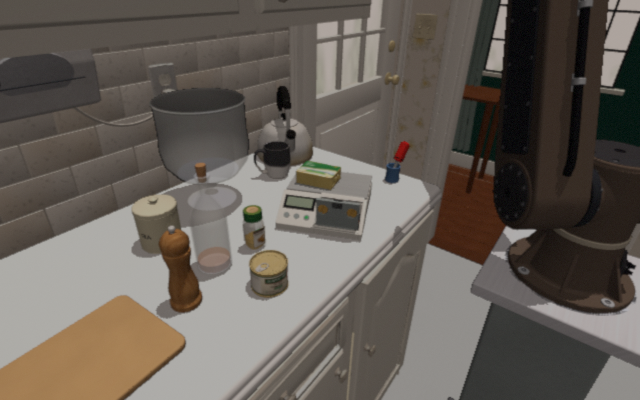

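Run:
```python
import cv2,numpy as np
s=cv2.imread("pics/side0.png");t=cv2.imread("pics/top0.png")
a=cv2.resize(s[130:190,370:430],(400,400),interpolation=cv2.INTER_CUBIC)
b=cv2.resize(t[190:245,425:485],(400,400),interpolation=cv2.INTER_CUBIC)
cv2.imwrite("pics/crop1.png",np.hstack([a,b]))
```

```text
(no output)
```

View pics/crop1.png

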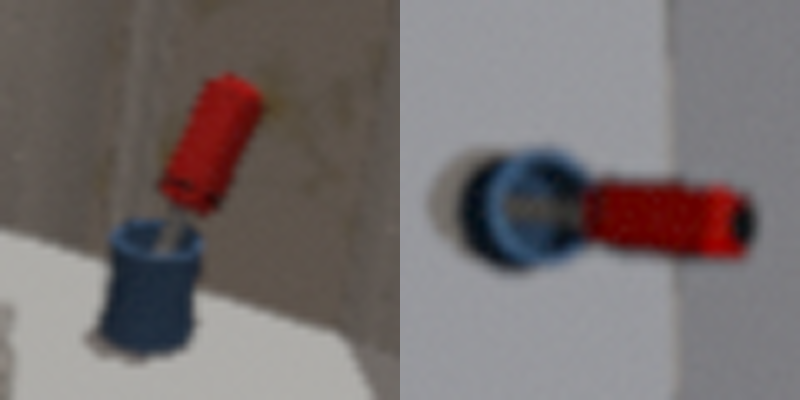

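```bash
R='{"translation":[[8,43,0],[8,43,0],[8,43,0],[8,43,0],[8,43,0],[8,43,0],[8,43,0]],"spin":[0.077,0.077,0.077,0.077,0.077,0.077,0.077],"gripper":[0,0,0,0,0,0,0]}' ; python3 -m creep '{"translation":[[8,43,0],[8,43,0],[8,43,0],[8,43,0],[8,43,0],[8,43,0],[8,43,0]],"spin":[0.077,0.077,0.077,0.077,0.077,0.077,0.077],"gripper":[0,0,0,0,0,0,0]}' 10
python3 -m creep '{"translation":[[8,43,0],[8,43,0],[8,43,0],[8,43,0],[8,43,0],[8,43,0],[8,43,0]],"spin":[0.077,0.077,0.077,0.077,0.077,0.077,0.077],"gripper":[0,0,0,0,0,0,0]}'
python3 -m creep '{"translation":[[8,43,0],[8,43,0],[8,43,0],[8,43,0],[8,43,0],[8,43,0],[0,0,0]],"spin":[0.077,0.077,0.077,0.077,0.077,0.077,0],"gripper":[0,0,0,0,0,0,0]}'
python3 - <<'E'
from station import get_state,cams,nets
import numpy as np
for i in range(2):
  for c in("top","side"):
    cams.grab_frame(c)
    for n in["scale","hatch_hinge","hatch_press"]:
        print(c,n,[(np.round(r["centre"],4).tolist(),round(r["confidence"],2)) for r in nets.pinpoint(c,n)[:1]])
E
```

```text
t: 2.1
eef_pos: [0.3385, -0.3105, 0.2268]
ee_rot: [-3.141, 0.0, -2.168]
force: [1.5, -0.9, 0.8]
width: 0.0378
gripper_force: 0.0
t: 2.8
eef_pos: [0.3945, -0.0092, 0.2271]
ee_rot: [-3.14, 0.001, -1.628]
force: [1.1, 0.2, 0.2]
width: 0.0006
gripper_force: 0.0
t: 3.5
eef_pos: [0.4434, 0.2512, 0.2262]
ee_rot: [-3.141, -0.0, -1.164]
force: [-0.4, -1.1, -0.1]
width: 0.0001
gripper_force: 0.0
top scale [([0.4815, 0.1675, 0.0046], 0.92)]
top hatch_hinge [([0.4605, 0.2012, 0.0257], 0.58)]
top hatch_press [([0.4586, 0.2071, 0.0878], 0.73)]
side scale [([0.4745, 0.1681, -0.0024], 0.63)]
side hatch_hinge [([0.4608, 0.2013, 0.0256], 0.78)]
side hatch_press [([0.4628, 0.2049, 0.0901], 0.92)]
top scale [([0.4781, 0.1647, 0.0039], 0.56)]
top hatch_hinge [([0.4644, 0.1999, 0.0264], 0.59)]
top hatch_press [([0.4593, 0.2059, 0.0861], 0.66)]
side scale [([0.4741, 0.1665, -0.0009], 0.62)]
side hatch_hinge [([0.4643, 0.2018, 0.0276], 0.84)]
side hatch_press [([0.4586, 0.2053, 0.0856], 0.73)]
```

```bash
python3 -m creep '{"translation":[[0,0,-40],[0,0,-40],[0,0,-40],[0,0,-25],[0,0,0],[8,-19,0],[8,-19,0],[0,0,0]],"spin":[0,0,0,0,0,0,0,0],"gripper":[0,0,0,0,0,0,0,0]}'
python3 -m creep '{"translation":[[5,-12,0],[5,-12,-1],[3,-7,-4],[2.5,-6,-5],[1.5,-3.2,-3.5],[1.2,-3.2,-3.5],[0,0,0]],"spin":[0,0,0,0,0,0,0],"gripper":[0,0,0,0,0,0,0]}'
```

```text
t: 5.1
eef_pos: [0.4595, 0.2083, 0.0831]
ee_rot: [-3.14, 0.0, -1.171]
force: [-0.8, 0.5, 0.3]
width: 0.0006
gripper_force: 0.0
t: 5.8
eef_pos: [0.4767, 0.1654, 0.0641]
ee_rot: [3.141, -0.0, -1.17]
force: [0.4, 0.4, 0.1]
width: 0.0004
gripper_force: 0.0
```

```bash
python3 -m creep '{"translation":[[0.4,-1,-1.6],[0.4,-1,-1.6],[0,0,0]],"spin":[0,0,0],"gripper":[0,0,0]}'
python3 -m creep '{"translation":[[0.3,-0.6,-1],[0,0,0]],"spin":[0,0],"gripper":[0,0]}'
python3 -m creep '{"translation":[[0.3,-0.6,-1],[0,0,0]],"spin":[0,0],"gripper":[0,0]}'
```

```text
t: 6.1
eef_pos: [0.4774, 0.1635, 0.0611]
ee_rot: [3.141, -0.0, -1.17]
force: [-0.1, 0.3, 1.6]
width: 0.0004
gripper_force: 0.7
t: 6.3
eef_pos: [0.4778, 0.1633, 0.0607]
ee_rot: [-3.141, 0.0, -1.17]
force: [-3.2, 3.3, 6.3]
width: 0.0003
gripper_force: 3.6
t: 6.5
eef_pos: [0.478, 0.1632, 0.0602]
ee_rot: [-3.141, 0.001, -1.17]
force: [-7.2, 4.9, 12.8]
width: 0.0006
gripper_force: 7.4
```

```bash
python3 -m creep '{"translation":[[0.2,-0.5,-0.8],[0,0,0]],"spin":[0,0],"gripper":[0,0]}'
python3 -m creep '{"translation":[[0.1,-0.3,-0.8],[0,0,0]],"spin":[0,0],"gripper":[0,0]}'
python3 - <<'E'
from station import cams,nets
import cv2,numpy as np
f=cams.grab_frame("side"); cv2.imwrite("pics/s1.png",cv2.cvtColor(f["img"],cv2.COLOR_RGB2BGR))
print([np.round(r["centre"],4).tolist() for r in nets.pinpoint("side","hatch_press")[:1]])
E
```

```text
t: 6.7
eef_pos: [0.4781, 0.1631, 0.06]
ee_rot: [-3.14, 0.001, -1.169]
force: [-11.7, 6.7, 18.7]
width: 0.0006
gripper_force: 10.8
t: 6.9
eef_pos: [0.4783, 0.163, 0.0598]
ee_rot: [-3.14, 0.001, -1.169]
force: [-14.5, 7.4, 26.8]
width: 0.0007
gripper_force: 14.3
[[0.4823, 0.1542, 0.0634]]
```

```bash
python3 -m creep '{"translation":[[-2,5,8],[-8,20,30],[0,20,45],[0,20,45],[0,0,0]],"spin":[0,0,0,0,0],"gripper":[0,0,0,0,0]}'
python3 - <<'E'
from station import cams,nets
import cv2,numpy as np
for i in range(3):
  for c in("side","top"):
    f=cams.grab_frame(c)
    if i==0: cv2.imwrite(f"pics/{c}2.png",cv2.cvtColor(f["img"],cv2.COLOR_RGB2BGR))
    for n in["scale","hatch_hinge","hatch_press","screw_near_slot","screw_far_slot"]:
        print(c,n,[(np.round(r["centre"],4).tolist(),round(r["confidence"],2)) for r in nets.pinpoint(c,n)[:2]])
a=cv2.imread("pics/side2.png")[170:240,270:380]; b=cv2.imread("pics/top2.png")[150:250,280:390]
cv2.imwrite("pics/crop2.png",np.hstack([cv2.resize(a,(440,280),interpolation=3),cv2.resize(b,(308,280),interpolation=3)]))
E
```

```text
t: 7.5
eef_pos: [0.4715, 0.2305, 0.1923]
ee_rot: [-3.131, 0.002, -1.167]
force: [-0.3, 0.0, -0.8]
width: 0.0005
gripper_force: 0.0
side scale [([0.4746, 0.169, -0.0012], 0.74), ([0.4923, -0.1792, 0.0893], 0.33)]
side hatch_hinge []
side hatch_press [([0.4806, 0.1571, 0.0618], 0.77)]
side screw_near_slot [([0.444, 0.1427, 0.0503], 0.44)]
side screw_far_slot [([0.5067, 0.1805, 0.0491], 0.62)]
top scale [([0.4806, 0.1683, 0.0036], 0.73)]
top hatch_hinge [([0.4596, 0.2026, 0.0247], 0.63)]
top hatch_press [([0.4819, 0.1534, 0.0649], 0.85)]
top screw_near_slot [([0.4874, -0.1862, 0.0908], 0.56), ([0.4482, 0.1492, 0.0453], 0.5)]
top screw_far_slot [([0.5075, 0.1796, 0.0438], 0.6)]
side scale [([0.5083, 0.1808, 0.0494], 0.64), ([0.4742, 0.1692, -0.0002], 0.6)]
side hatch_hinge [([0.46, 0.2017, 0.0272], 0.88)]
side hatch_press [([0.48, 0.1529, 0.0629], 0.67), ([0.5882, 0.1067, 0.0688], 0.52)]
side screw_near_slot [([0.4595, 0.2017, 0.0281], 0.45), ([0.4436, 0.1462, 0.0506], 0.37)]
side screw_far_slot [([0.5058, 0.1851, 0.0505], 0.49), ([0.5902, 0.1032, 0.069], 0.33)]
top scale [([0.4809, 0.1676, 0.0032], 0.9), ([0.4917, -0.1844, 0.0895], 0.57)]
top hatch_hinge [([0.4638, 0.2047, 0.0282], 0.95)]
top hatch_press [([0.4798, 0.1559, 0.0562], 0.68)]
top screw_near_slot [([0.4959, -0.1306, 0.0042], 0.62), ([0.4467, 0.1462, 0.0459], 0.52)]
top screw_far_slot [([0.4625, 0.2005, 0.0274], 0.49), ([0.5065, 0.1798, 0.0443], 0.37)]
side scale []
side hatch_hinge [([0.4609, 0.2004, 0.0232], 0.96)]
side hatch_press [([0.4842, 0.1544, 0.0603], 0.83)]
side screw_near_slot [([0.4424, 0.1464, 0.0484], 0.55)]
side screw_far_slot [([0.5071, 0.1791, 0.0484], 0.59)]
top scale [([0.4806, 0.1666, 0.0048], 0.94)]
top hatch_hinge [([0.4629, 0.2009, 0.0272], 0.97)]
top hatch_press [([0.4792, 0.1561, 0.0585], 0.76)]
top screw_near_slot [([0.4479, 0.149, 0.0444], 0.44)]
top screw_far_slot [([0.5064, 0.1788, 0.0443], 0.49)]
```

View pics/crop2.png

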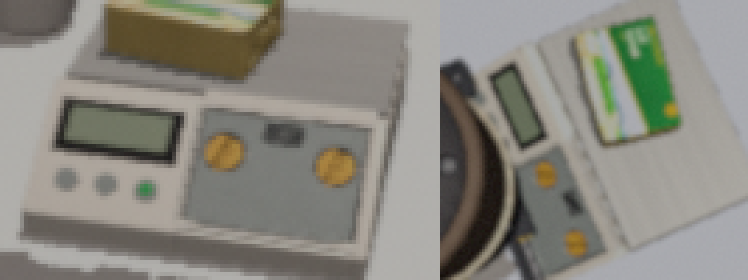

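```bash
cat > h.py <<'E'
import numpy as np,cv2
def ray(f,px,z):
    d=f["R"].T@np.linalg.solve(f["mtx"],[px[0],px[1],1.]); c=-f["R"].T@f["t"]
    return c+d*(z-c[2])/d[2]
def proj(f,X):
    p=f["mtx"]@(f["R"]@np.asarray(X)+f["t"]); return p[:2]/p[2]
E
python3 - <<'E'
from h import *
from station import cams
from scipy.optimize import least_squares
P=[];Q=[]
for c,(x0,x1,y0,y1) in(("side",(310,375,190,225)),("top",(300,340,195,245))):
    f=cams.grab_frame(c); h=cv2.cvtColor(f["img"],cv2.COLOR_RGB2HSV)
    m=((h[...,0]>10)&(h[...,0]<28)&(h[...,1]>130)&(h[...,2]>90)).astype(np.uint8)
    m2=np.zeros_like(m);m2[y0:y1,x0:x1]=m[y0:y1,x0:x1]
    n,l,st,ce=cv2.connectedComponentsWithStats(m2)
    for i in range(1,n):
        if st[i,4]>8: print(c,st[i],ce[i].round(1),ray(f,ce[i],.0484).round(4))
# network fit
N={"s":(0,0,.4777,.1675),"h":(-41,0,.4618,.2018),"p":(9.8,0,.481,.1555),"n":(-.4,-34,.4455,.1466),"f":(-.4,34,.5068,.1805)}
A=np.array(list(N.values()))
def r(v):
    c,s=np.cos(v[2]),np.sin(v[2]);X=A[:,:2]/1e3
    return np.ravel(np.c_[v[0]+c*X[:,0]-s*X[:,1],v[1]+s*X[:,0]+c*X[:,1]]-A[:,2:])
o=least_squares(r,[.478,.166,-1.17]);print(o.x,(o.fun*1e3).round(1))
E
```

```text
side [322 204   9   8  58] [325.6 207.7] [0.5098 0.179  0.0484]
side [349 208   9   8  58] [353.2 211.4] [0.4479 0.1511 0.0484]
top [315 208   6   9  44] [317.4 212. ] [0.5083 0.1802 0.0484]
top [325 233   7   8  45] [328.2 236.5] [0.4463 0.1521 0.0484]
[ 0.47739759  0.16464344 -1.11143706] [-0.3 -2.9 -2.6 -0.4  0.7  0.4  1.2  3.3  0.9 -0.4]
```

Run:
```python
from h import *
from station import cams
L=[]
for c,(x0,x1,y0,y1) in(("side",(385,420,135,170)),("top",(440,490,205,235))):
    f=cams.grab_frame(c); I=f["img"].astype(int)
    m=(I[...,0]>90)&(I[...,0]>2*I[...,1]); ys,xs=np.nonzero(m[y0:y1,x0:x1]); p=np.c_[xs+x0,ys+y0].astype(float)
    ce=p.mean(0);v=np.linalg.svd(p-ce)[2][0] if len(p)<5 else np.linalg.eigh(np.cov((p-ce).T))[1][:,1]
    C=-f["R"].T@f["t"]; r=lambda q:f["R"].T@np.linalg.solve(f["mtx"],[*q,1.])
    a,b=r(ce),r(ce+v*10); L.append((C,a,np.cross(a,b)));print(c,len(p),ce.round(1),v.round(3))
    if c=="top":
        print(I[211:227,434:454].sum(2)//3); print((I[211:227,434:454,2]-I[211:227,434:454,0]))
(C1,a1,n1),(C2,a2,n2)=L
d=np.cross(n1,n2);d/=np.linalg.norm(d);d*=np.sign(d[2])
s=np.linalg.lstsq(np.c_[a1,-a2],C2-C1,rcond=None)[0]
print("centroid",(C1+s[0]*a1).round(4),(C2+s[1]*a2).round(4),"dir",d.round(3),"lean",np.degrees(np.arccos(d[2])),"az",np.degrees(np.arctan2(d[1],d[0])))
```

```text
side 147 [401.3 149.8] [-0.467  0.884]
top 172 [465.2 219.7] [-0.997 -0.073]
[[140 131 124 115 105  93  98 110 116 114 105  97  93  96 106 121 138 152
  163 169]
 [124 115  98  81  62  56  71  93  99  87  74  62  57  54  67  83 104 126
  142 157]
 [113  93  67  46  35  57  81  96  93  77  61  46  33  32  35  47  66  89
  112 138]
 [100  69  37  27  42  72  93  94  84  73  63  53  45  33  25  25  35  52
   75 104]
 [ 82  47  19  30  60  88  94  83  72  65  63  65  62  42  32  21  25  31
   46  64]
 [ 68  31  23  36  69  94  94  78  69  67  66  69  67  56  41  30  33  31
   38  43]
 [ 58  29  25  38  73  96  90  78  68  71  73  72  73  63  50  43  42  44
   47  39]
 [ 51  26  23  38  71  94  87  76  76  78  76  76  79  69  60  56  54  54
   50  41]
 [ 49  23  25  38  69  94  92  78  73  71  74  72  73  69  61  58  58  60
   51  38]
 [ 52  24  19  37  66  94  99  79  70  68  69  68  67  62  55  51  52  54
   46  36]
 [ 69  33  19  28  56  86  96  84  72  67  65  68  68  58  44  34  40  45
   40  35]
 [ 80  42  25  15  41  70  95  92  78  71  69  71  64  55  36  26  29  40
   41  47]
 [ 
[... 1132 characters left out ...]
  31  19  19  19  17  14  12   7   0  -2 -11
  -34 -62]
 [ -1  12  22  24  38  56  57  50  41  38  42  39  38  31  23  10   4  -4
  -30 -61]
 [ -2   7  18  29  27  50  60  63  53  48  49  46  47  37  29  16  19  16
   -9 -40]
 [ -5   4  12  19  28  37  55  61  62  55  53  48  43  34  26  29  37  37
   19  -5]
 [ -2  -1   4  13  19  28  43  56  60  62  58  57  48  43  43  44  44  38
   22   6]
 [  2   2   4   8  11  17  24  39  52  57  58  54  51  47  44  42  33  21
   12   8]
 [  5   4   6   7   9   9  11  18  21  28  29  27  28  28  25  22  14  10
    7   7]]
centroid [ 0.4905 -0.1774  0.09  ] [ 0.49   -0.1777  0.0901] dir [-0.1   -0.616  0.781] lean 38.615102941873985 az -99.17766246810203
```

```bash
python3 -m creep '{"translation":[[2,-41,0],[2,-41,0],[2,-41,0],[2,-41,0],[2,-41,0]],"spin":[-0.05,-0.05,-0.05,-0.05,-0.05],"gripper":[0.3,0.5,0.8,0.8,0.8]}'
python3 -m creep '{"translation":[[2,-41,0],[2,-41,0],[2,-41,0],[2,-41,0],[1,-41,0],[0,0,0],[0,0,0]],"spin":[-0.05,-0.05,-0.05,-0.05,-0.05,0,0],"gripper":[0.8,0.8,0.8,0.8,0.8,0.8,0.8]}'
```

```text
t: 10.0
eef_pos: [0.4782, 0.0201, 0.186]
ee_rot: [-3.141, 0.0, -1.421]
force: [0.5, 0.5, -0.6]
width: 0.0352
gripper_force: 0.0
t: 10.7
eef_pos: [0.487, -0.1843, 0.1855]
ee_rot: [3.141, 0.0, -1.672]
force: [0.4, 0.5, -0.5]
width: 0.0699
gripper_force: 0.0
```

```bash
python3 -m creep '{"translation":[[1,2,-40],[1,2,-40],[1,1,-35],[0,0,0],[0,0,0],[0,0,0],[0,0,0],[0,0,0]],"spin":[0,0,0,0,0,0,0,0],"gripper":[0.8,0.8,0.8,0.8,0.2,0.2,0.2,0.2]}' 40
python3 -m creep '{"translation":[[0,0,0],[0,0,10],[0,0,30],[0,0,40],[0,0,40],[0,0,0]],"spin":[0,0,0,0,0,0],"gripper":[0.2,0.2,0.2,0.2,0.2,0.2]}'
python3 - <<'E'
from h import *
from station import cams
I=[]
for c in("side","top"):
    f=cams.grab_frame(c); p=proj(f,[.49,-.16,.17]).astype(int);print(p)
    I.append(cv2.resize(f["img"][p[1]-32:p[1]+32,p[0]-32:p[0]+32],(400,400),interpolation=3))
cv2.imwrite("pics/drv.png",cv2.cvtColor(np.hstack(I),cv2.COLOR_RGB2BGR))
E
```

```text
t: 11.5
eef_pos: [0.4913, -0.1784, 0.0723]
ee_rot: [-3.139, 0.0, -1.67]
force: [-0.0, -0.1, -0.4]
width: 0.0434
gripper_force: 0.0
t: 12.1
eef_pos: [0.4935, -0.1791, 0.1974]
ee_rot: [-3.131, -0.001, -1.669]
force: [-0.1, -0.1, -0.2]
width: 0.0245
gripper_force: 40.0
[402 125]
[469 217]
```

View pics/drv.png

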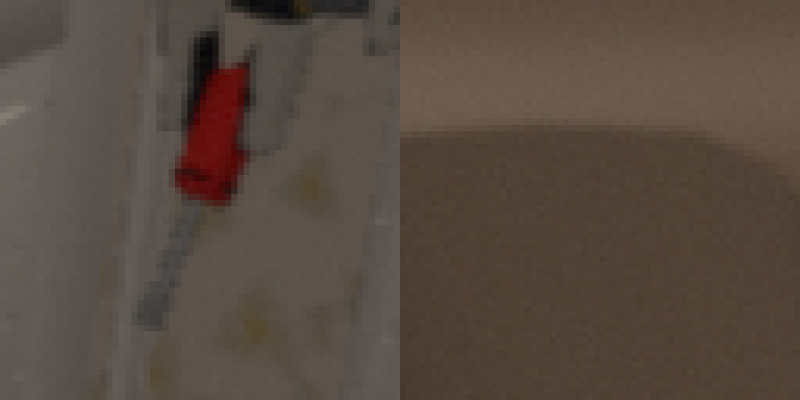

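Run:
```python
from h import *
from station import cams
f=cams.grab_frame("side"); a=cv2.cvtColor(cv2.imread("pics/side0.png"),cv2.COLOR_BGR2RGB).astype(int)
d=np.abs(f["img"].astype(int)-a).sum(2)[118:150,386:410]
print(d)
```

```text
[[  4   0   3   1   4   5   0   2   2   3   7   6   0  22  57 122 141 133
  133 137 144 150 153  96]
 [  3   6   2   2   8   4   2   1   3   4   2   2  12  55 110 139 153 133
  131 141 134 138 149 143]
 [  2   0   0   5   0   2   3   6   1   5   2   2  23  70 122 137 137 129
  131 133 139 135 155 128]
 [  3   0   8   6   3   0   2   4   3   5   6   5  53 130 140 141 133 141
  139 132 127 148 142 107]
 [  4   2   2   6   5   7   8   3   9   1   4   8  63 142 165 178 154 135
  137 143 150 150 136  53]
 [  5   3   7   1   5   1   1   1   4   1   4   9  44 102 129 136 170 159
  135 141 153 153 136  45]
 [  3   5   3   6   1   2   4   1   5   9   1   9  43 109 114 126 126 129
  135 155 170 174 108  42]
 [  0   0   4   2   7   7   2   7   7   1   2  10  41  88 115 111 106 119
  123 129 164 165  59  13]
 [  4   8   4   6   2   0   1   2   4   4   2   3  13  50  79  53  55  92
  120 119 130 110  44   7]
 [  0   2   4   4  13   3   0   2   4   1   1   0   9   7  20  26  25  54
   65  72  72  32   6   1]
 [  5   6   8   3   0   4   2   6   3   3   8   3  10  12  19  27  29  18
   10   9   7   
[... 1432 characters left out ...]
 1   4   6  10   7  19  52  54  56  59  56  28   9  80 146 153 155
  155 165 167 144  77  17]
 [  2   2   6   2   6   3  37  71  58  62  56  29   9  48 125 157 162 153
  152 148 155 154 120  47]
 [  3   6   1   3   5   3  24  67  65  56  64  31  14  75 138 153 158 150
  154 149 138 127 110  47]
 [  7   0   3   5   8   3  14  47  57  52  64  25  42 121 160 163 162 154
  151 151 133 124 115  75]
 [  3   3   6   5   8   2   6  12  29  23  13   6  66 140 157 153 154 153
  144 146 133 117 103  41]
 [  1   5   4   2   7   4   4   2   3   3   3  18  85 147 152 160 155 151
  147 136 126 114  87  26]
 [  5   6   2   6   6   4   4   2   7   5   5  50 130 155 154 156 158 157
  150 131 123 112  37   1]]
```

Run:
```python
from h import *
from station import cams,get_state
f=cams.grab_frame("side"); s=get_state();p=s["eef_pos"];g=p+[0,0,.019]
az=np.radians(-95.7);nrm=np.array([-np.sin(az),np.cos(az),0])
C=-f["R"].T@f["t"]; d=f["R"].T@np.linalg.solve(f["mtx"],[394.6,146.3,1.])
X=C+d*((g-C)@nrm)/(d@nrm); v=g-X; print(X,np.linalg.norm(v),np.degrees(np.arctan2(-v[1],v[2])))
```

```text
[ 0.49391546 -0.13470011  0.1137939 ] 0.10502388328011088 24.585079511956998
```

```bash
python3 -m creep '{"translation":[[0,0,-40],[0,0,-40],[0,0,-30],[0,0,-13],[0,0,-1],[0,0,0],[0,0,0]],"spin":[0,0,0,0,0,0,0],"gripper":[0.2,0.2,0.2,0.2,0.2,0.2,0.2]}'
python3 -m creep '{"translation":[[0,0,0],[0,0,0],[0,0,0],[0,0,0],[0,0,35],[0,0,40],[0,0,0]],"spin":[0,0,0,0,0,0,0],"gripper":[0.6,0.8,0.8,0.8,0.8,0.8,0.8]}'
python3 -m creep '{"translation":[[0,0,0],[0,0,0],[0,0,0],[0,0,0],[0,0,0],[0,0,0],[0,0,0],[0,0,0]],"spin":[-0.14,-0.14,-0.14,-0.14,-0.14,-0.14,-0.14,-0.14],"gripper":[0.8,0.8,0.8,0.8,0.8,0.8,0.8,0.8]}'
python3 -m creep '{"translation":[[0,0,0],[0,0,0],[0,0,0],[0,0,0],[0,0,0],[0,0,0],[0,0,0],[0,0,0]],"spin":[-0.14,-0.14,-0.14,-0.14,-0.14,-0.14,-0.14,-0.14],"gripper":[0.8,0.8,0.8,0.8,0.8,0.8,0.8,0.8]}'
python3 -m creep '{"translation":[[0,0,0],[0,0,0],[0,0,0],[0,0,0],[0,0,0],[0,0,0],[0,0,0],[0,0,0]],"spin":[-0.14,-0.14,-0.14,-0.14,-0.14,-0.14,-0.06,0],"gripper":[0.8,0.8,0.8,0.8,0.8,0.8,0.8,0.8]}'
python3 - <<'E'
from station import cams,nets,get_state
import numpy as np
print(get_state()["q"])
for c in ("side","top"):
    cams.grab_frame(c)
    for n in("driver_grip","driver_tip"): print(c,n,[(np.round(r["centre"],4).tolist(),round(r["confidence"],2)) for r in nets.pinpoint(c,n)[:2]])
E
```

```text
t: 13.0
eef_pos: [0.4926, -0.1806, 0.0694]
ee_rot: [-3.138, -0.004, -1.667]
force: [-3.5, -8.2, 26.3]
width: 0.0245
gripper_force: 40.0
t: 13.7
eef_pos: [0.4935, -0.1788, 0.1465]
ee_rot: [-3.134, -0.001, -1.669]
force: [0.5, 0.1, -0.5]
width: 0.0689
gripper_force: 0.0
t: 14.5
eef_pos: [0.4901, -0.1783, 0.1412]
ee_rot: [3.141, -0.001, -2.795]
force: [0.2, -0.7, 0.3]
width: 0.0697
gripper_force: 0.0
t: 15.3
eef_pos: [0.4902, -0.1783, 0.1412]
ee_rot: [-3.141, -0.001, 2.368]
force: [-0.1, -0.6, -0.5]
width: 0.0702
gripper_force: 0.0
t: 16.1
eef_pos: [0.4868, -0.2165, 0.1376]
ee_rot: [3.133, -0.075, 1.524]
force: [-0.8, 0.1, -0.4]
width: 0.0704
gripper_force: 0.0
[-0.1081672   0.21725236 -0.37111104 -0.09040748 -0.98009955 -3.02992039]
side driver_grip [([0.4928, -0.1831, 0.0909], 0.62)]
side driver_tip []
top driver_grip []
top driver_tip [([0.495, -0.1337, 0.005], 0.43)]
```

```bash
python3 -m creep '{"translation":[[1,12,3],[1,12,3],[1,13,0],[0,0,0],[0,0,0]],"spin":[0.08,0.08,0,0,0],"gripper":[0.8,0.8,0.8,0.8,0.8]}'
python3 -c "
from station import get_state;print(get_state()['q'])"
```

```text
t: 16.9
eef_pos: [0.4902, -0.1777, 0.1443]
ee_rot: [3.132, -0.074, 1.687]
force: [-0.6, -0.3, -0.4]
width: 0.0701
gripper_force: 0.0
[-0.03010973  0.19541977 -0.3827782  -0.08896172 -0.9955711  -2.94663745]
```

```bash
python3 -m creep '{"translation":[[0.5,0,-35],[0.5,0,-36],[0,0,0],[0,0,0],[0,0,0],[0,0,0],[0,0,0],[0,0,0]],"spin":[0,0,0,0,0,0,0,0],"gripper":[0.8,0.8,0.8,0.2,0.2,0.2,0.2,0.2]}' 40
python3 -m creep '{"translation":[[0,0,0],[0,0,0],[0,0,10],[0,0,30],[0,0,40],[0,0,40],[0,0,0]],"spin":[0,0,0,0,0,0,0],"gripper":[0.2,0.2,0.2,0.2,0.2,0.2,0.2]}'
python3 - <<'E'
from h import *
from station import cams,get_state
f=cams.grab_frame("side"); a=cv2.cvtColor(cv2.imread("pics/side0.png"),cv2.COLOR_BGR2RGB).astype(int)
d=np.abs(f["img"].astype(int)-a).sum(2)
print(d[138:150,388:404],get_state()["q"])
E
```

```text
t: 17.7
eef_pos: [0.4916, -0.1784, 0.0741]
ee_rot: [3.13, -0.074, 1.688]
force: [0.1, -0.2, 1.1]
width: 0.036
gripper_force: 0.0
t: 18.4
eef_pos: [0.4934, -0.1791, 0.1989]
ee_rot: [3.125, -0.071, 1.689]
force: [0.1, 0.2, -1.5]
width: 0.025
gripper_force: 40.0
[[  7   3   6   3   5   5   6  21  35  46  51  51  22   6   2   1]
 [  9   3   9   4   3   0   2  36  51  45  61  47  24   6   9   7]
 [  2   8   3   6   1   3   7  33  49  57  63  58  26   6   6  20]
 [  2   8   1   2   1   7   3  30  54  58  62  63  18  24  39  84]
 [  2   9   2   6   7   1   7  26  55  53  41  46  38 116 139 147]
 [  4   2   3   7   1   3   2   8   9  11   8  11  74 147 153 154]
 [  8   1  10   2   4   4   3   6   2   3   6  49 126 156 159 154]
 [  2   7   5   4   5   3   1   2   4   4  13  74 138 155 159 150]
 [  0   5   8   3   4   4   2   5   6   2  41 120 157 163 164 156]
 [  7   1   9   2   2   3   6   0   4   7  65 139 156 154 154 156]
 [  3   7   6   1   6   3   2   1   4  16  85 143 148 160 156 150]
 [  5   2   5   5   1   2   6   9   6  51 130 155 155 156 160 157]] [-0.03121986  0.14733714 -0.31455496 -0.08306188 -1.10736214 -2.95645395]
```

```bash
python3 -m creep '{"translation":[[-1,9,0],[-1,9,0],[-1,9,0],[-1,9,0],[-1,9,0],[-1,9,0],[-1,9,0],[-1,9,0]],"spin":[0.14,0.14,0.14,0.14,0.14,0.14,0.14,0.14],"gripper":[0.2,0.2,0.2,0.2,0.2,0.2,0.2,0.2]}'
python3 -m creep '{"translation":[[-1,9,0],[-1,9,0],[-1,9,0],[-1,9,0],[-1,9,0],[-1,9,0],[-1,9,0],[-1,9,0]],"spin":[0.14,0.14,0.14,0.14,0.14,0.14,0.14,0.14],"gripper":[0.2,0.2,0.2,0.2,0.2,0.2,0.2,0.2]}'
python3 -m creep '{"translation":[[-1,9,0],[-1,9,0],[-1,9,0],[-1,9,0],[-1,9,0],[-1,9,0],[-1,9,0],[-1,9,0]],"spin":[0.14,0.14,0.14,0.14,0.14,0.14,0.14,0.14],"gripper":[0.2,0.2,0.2,0.2,0.2,0.2,0.2,0.2]}'
python3 -m creep '{"translation":[[-1,10,0],[-1,10,0],[-1,10,0],[-1,10,0],[-1,10,0],[-1,10,0],[-1,10,0],[-1,10,0]],"spin":[0.14,0.14,0.14,0.14,0.14,0.14,0.14,0.14],"gripper":[0.2,0.2,0.2,0.2,0.2,0.2,0.2,0.2]}'
python3 -m creep '{"translation":[[0,10,0],[0,10,0],[0,10,0],[0,10,0],[0,0,0]],"spin":[0.14,0.14,0.14,0.12,0],"gripper":[0.2,0.2,0.2,0.2,0.2]}'
python3 - <<'E'
from h import *
from station import cams,get_state
s=get_state();print(s["q"],s["width"])
I=[]
for c in("side","top"):
    f=cams.grab_frame(c); p=proj(f,[.495,.165,.09]).astype(int);print(p)
    cv2.imwrite(f"pics/{c}5.png",cv2.cvtColor(f["img"],cv2.COLOR_RGB2BGR))
    I.append(cv2.resize(f["img"][p[1]-40:p[1]+40,p[0]-40:p[0]+40],(400,400),interpolation=3))
cv2.imwrite("pics/drv2.png",cv2.cvtColor(np.hstack(I),cv2.COLOR_RGB2BGR))
E
```

```text
t: 19.25
eef_pos: [0.4818, -0.106, 0.1919]
ee_rot: [3.133, -0.077, 2.813]
force: [0.5, -1.0, -0.8]
width: 0.0246
gripper_force: 40.0
t: 20.05
eef_pos: [0.4738, -0.0343, 0.192]
ee_rot: [3.13, -0.077, -2.35]
force: [0.5, 0.0, -0.8]
width: 0.0247
gripper_force: 40.0
t: 20.85
eef_pos: [0.4658, 0.0375, 0.192]
ee_rot: [3.129, -0.074, -1.23]
force: [-0.2, -0.0, -1.1]
width: 0.0247
gripper_force: 40.0
t: 21.65
eef_pos: [0.4579, 0.1173, 0.1919]
ee_rot: [3.13, -0.072, -0.11]
force: [0.3, -0.0, -0.4]
width: 0.0248
gripper_force: 40.0
t: 22.15
eef_pos: [0.4584, 0.1576, 0.1921]
ee_rot: [3.131, -0.071, 0.427]
force: [0.0, -0.1, -1.3]
width: 0.025
gripper_force: 40.0
[ 0.76623436  0.02231259 -0.51616313  0.04056769 -0.9687226   1.20884648] 0.02497100109296364
[334 192]
[322 216]
```

View pics/drv2.png

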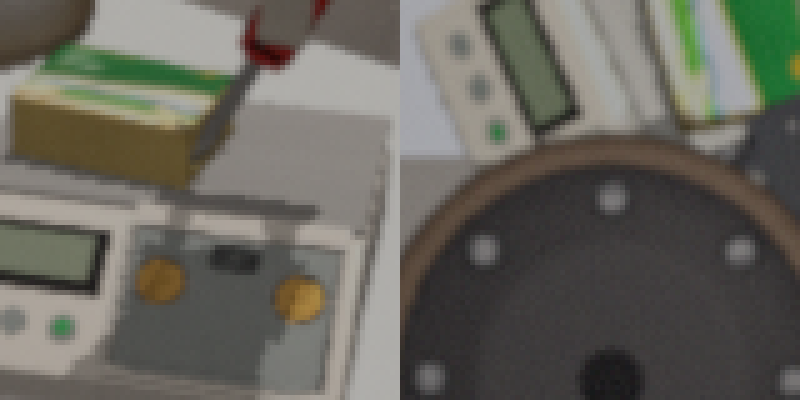

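```bash
cat > tip.py <<'E'
from h import *
from scipy.spatial.transform import Rotation as Ro
from scipy.optimize import least_squares
def solve(f,obs,y0=0.,w=300):
    def r(v):
        o=[]
        for e,rpy,px in obs: o+=list(proj(f,np.array(e)+Ro.from_euler("xyz",rpy).apply(v))-px)
        return o+[(v[1]-y0)*w]
    s=least_squares(r,[.045,0,.085]); return s.x,s.fun
E
python3 - <<'E'
from tip import *
from station import cams,nets,get_state
s=get_state()
for i in range(3):
    f=cams.grab_frame("side"); print([(np.round(r["centre"],4).tolist(),round(r["confidence"],2)) for r in nets.pinpoint("side","driver_tip")[:2]])
I=f["img"]; print(I[176:190,322:346].sum(2)//3)
b=cv2.cvtColor(cv2.imread("pics/side2.png"),cv2.COLOR_BGR2RGB).astype(int);print(np.abs(I.astype(int)-b).sum(2)[176:190,322:346])
x,r=solve(f,[((.4934,-.1791,.1989),(3.125,-.071,1.689),(397.3,142.6)),(s["eef_pos"],s["ee_rot"],(333.2,183))])
print(x,r,s["eef_pos"]+Ro.from_euler("xyz",s["ee_rot"]).apply(x))
E
```

```text
[([0.4949, 0.1701, 0.1209], 0.69)]
[([0.4954, 0.1705, 0.1237], 0.5)]
[([0.499, 0.1715, 0.1201], 0.7)]
[[130 143 148 147 146 149 148 133 133 140 128  96  66  63  64  66  74  78
   99 122 129 132 131 131]
 [ 82  87  92  99 113 125 127 109  94  90  83  69  62  61  64  62  65  73
   91 119 130 131 130 131]
 [ 73  72  73  75  78  81  80  79  73  65  63  62  60  62  65  61  65  72
   93 119 130 131 132 131]
 [ 73  72  73  73  74  72  72  71  70  63  63  66  64  67  66  60  63  84
  115 128 130 129 130 130]
 [ 71  72  72  73  73  72  73  72  70  65  65  70  69  69  64  61  78 111
  129 130 130 130 131 130]
 [ 71  73  72  72  72  74  72  72  74  68  66  68  65  61  58  69  95 120
  130 132 130 132 131 130]
 [ 71  72  72  71  72  72  73  72  75  66  61  58  60  59  64  96 108 120
  131 132 131 132 131 132]
 [ 71  71  70  73  71  73  73  74  74  66  56  65  66  68  83 114 127 131
  131 132 132 131 132 132]
 [ 72  71  71  72  72  73  73  72  74  66  65  80  77  91 118 128 131 130
  131 132 130 132 132 131]
 [ 72  71  72  70  73  70  70  72  72  67  73  79  85 112 128 130 130 131
  131 132 131 1
[... 1266 characters left out ...]
  34  13   5   8   4   7   4   6
    5   5  10   1   3   5]
 [  2   2   3  12   2   5   5   5  12  26  27   9   2   5   3   6   9   5
    5   2   6   6   2   2]
 [  2   1   2   9  10   6   4   5  13  21  41  19   9   8   9   6   6   8
    3   5   5   4   2   5]
 [  8   4   4   3   2   2   7   4  10  14  18   8   3   3   7  10   7   6
    4   8   8   5   7   6]
 [  4   6   0   5   6   3   7   9   4  13  12   5   6   7   7   8   6   8
    7   4   8   7   6   2]
 [  7   3   4   6  11  10  11  14  12  49  46  38  21  30  20   8   6   8
    4   8   7  11   4   4]]
[ 0.03425202 -0.00035751  0.07643605] [-0.11284223 -0.08460934  0.00356352  0.05851166 -0.10725366] [0.49477295 0.17280786 0.11857034]
```

```bash
python3 -m creep '{"translation":[[6,5,-20],[7,5,-20],[0,0,-14],[0,0,0],[0,0,0]],"spin":[0,0,0,0,0],"gripper":[0.2,0.2,0.2,0.2,0.2]}'
python3 - <<'E'
from tip import *
from station import cams,nets,get_state
s=get_state()
for i in range(3):
    f=cams.grab_frame("side"); print([(np.round(r["centre"],4).tolist(),round(r["confidence"],2)) for r in nets.pinpoint("side","driver_tip")[:2]])
T=s["eef_pos"]+Ro.from_euler("xyz",s["ee_rot"]).apply([.0343,0,.0764]);print(T,proj(f,T),proj(f,[.509,.1796,.0484]))
cv2.imwrite("pics/drv3.png",cv2.cvtColor(cv2.resize(f["img"][175:225,295:365],(770,550),interpolation=2),cv2.COLOR_RGB2BGR))
E
```

```text
t: 23.05
eef_pos: [0.4722, 0.1675, 0.1396]
ee_rot: [3.132, -0.074, 0.424]
force: [0.3, -0.1, -1.1]
width: 0.0247
gripper_force: 40.0
[([0.5087, 0.1834, 0.0688], 0.71)]
[([0.5101, 0.1842, 0.0673], 0.57)]
[([0.5101, 0.1846, 0.0707], 0.53)]
[0.50883536 0.1832361  0.06591653] [325.11018577 202.28719229] [325.75170624 207.86179214]
```

View pics/drv3.png

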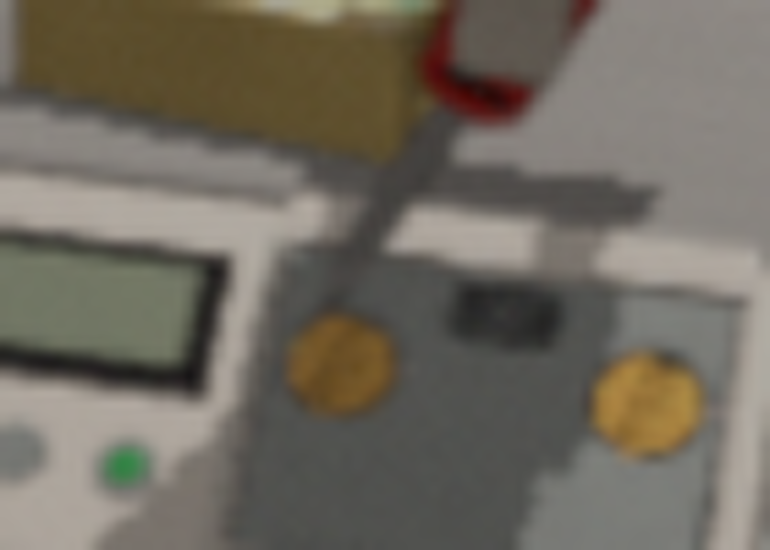

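```bash
python3 -m creep '{"translation":[[1,-3,-6],[0,0,-6],[0,0,0]],"spin":[0,0,0],"gripper":[0.2,0.2,0.2]}'
python3 -m creep '{"translation":[[0,0,-2],[0,0,0]],"spin":[0,0],"gripper":[0.2,0.2]}'
python3 -m creep '{"translation":[[0,0,-2],[0,0,0]],"spin":[0,0],"gripper":[0.2,0.2]}'
python3 -m creep '{"translation":[[0,0,-2],[0,0,0]],"spin":[0,0],"gripper":[0.2,0.2]}'
```

```text
t: 23.65
eef_pos: [0.4743, 0.1664, 0.1275]
ee_rot: [3.134, -0.078, 0.425]
force: [-0.7, 3.6, 2.2]
width: 0.0246
gripper_force: 40.0
t: 23.85
eef_pos: [0.4749, 0.1665, 0.1269]
ee_rot: [3.133, -0.079, 0.426]
force: [-4.7, 3.4, 10.9]
width: 0.0252
gripper_force: 40.0
t: 24.05
eef_pos: [0.4757, 0.1675, 0.1257]
ee_rot: [3.134, -0.082, 0.426]
force: [-3.7, 5.6, 13.5]
width: 0.0244
gripper_force: 40.0
t: 24.25
eef_pos: [0.4757, 0.1681, 0.1238]
ee_rot: [3.135, -0.082, 0.426]
force: [-5.5, 8.7, 13.2]
width: 0.0249
gripper_force: 40.0
```

```bash
python3 -m creep '{"translation":[[0,0,-1.5],[0,0,0]],"spin":[0,0],"gripper":[0.2,0.2]}'
python3 -m creep '{"translation":[[0,0,-1.5],[0,0,0]],"spin":[0,0],"gripper":[0.2,0.2]}'
python3 - <<'E'
from tip import *
from station import cams,nets,get_state
s=get_state();print(s["moment"])
f=cams.grab_frame("side"); print([(np.round(r["centre"],4).tolist(),round(r["confidence"],2)) for r in nets.pinpoint("side","driver_tip")[:2]])
T=s["eef_pos"]+Ro.from_euler("xyz",s["ee_rot"]).apply([.0343,0,.0764]);print(T,proj(f,T))
cv2.imwrite("pics/drv4.png",cv2.cvtColor(cv2.resize(f["img"][180:225,310:350],(640,600),interpolation=2),cv2.COLOR_RGB2BGR))
E
```

```text
t: 24.45
eef_pos: [0.4755, 0.1682, 0.1226]
ee_rot: [3.135, -0.082, 0.426]
force: [-8.8, 8.7, 20.1]
width: 0.0249
gripper_force: 40.1
t: 24.65
eef_pos: [0.4762, 0.1678, 0.1208]
ee_rot: [3.134, -0.083, 0.426]
force: [-0.6, 4.1, 11.3]
width: 0.0248
gripper_force: 40.0
[ 2.43131041 -0.0866327   0.37867549]
[([0.5192, 0.1833, 0.0517], 0.47)]
[0.5132704  0.1840627  0.04746045] [323.24008652 208.36140698]
```

View pics/drv4.png

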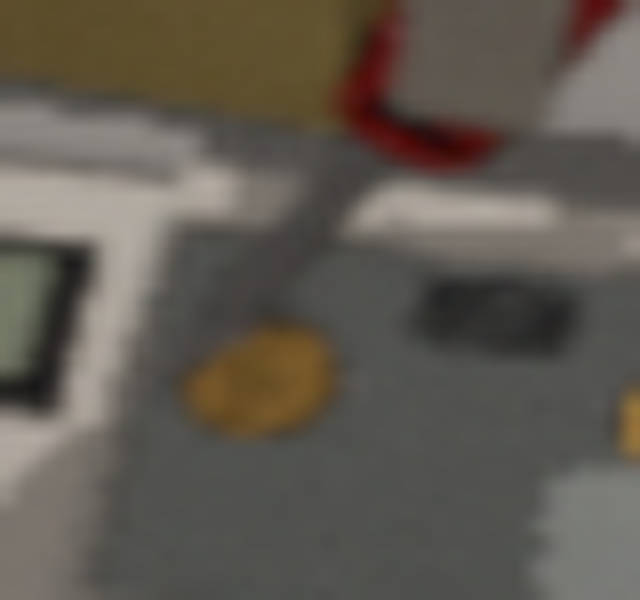

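```bash
python3 -m creep '{"translation":[[0,0,6],[0,0,8],[0,0,0],[0,0,0]],"spin":[0,0,0,0],"gripper":[0.2,0.2,0.2,0.2]}'
cat > look.py <<'E'
from tip import *
from station import cams,nets,get_state
s=get_state(); f=cams.grab_frame("side"); I=f["img"].astype(int)
b=cv2.cvtColor(cv2.imread("pics/side2.png"),cv2.COLOR_BGR2RGB).astype(int)
V=[.0343,0,.0764]; T=s["eef_pos"]+Ro.from_euler("xyz",s["ee_rot"]).apply(V)
p=proj(f,T);print("tcp",s["eef_pos"].round(4),"rpy",s["ee_rot"].round(3),"T",T.round(4),"px",p.round(1))
for i in range(3):
    cams.grab_frame("side"); print([(np.round(r["centre"],4).tolist(),round(r["confidence"],2)) for r in nets.pinpoint("side","driver_tip")[:1]])
u,v=p.round().astype(int); print("origin",v-7,u-9); print((I.sum(2)//3)[v-7:v+8,u-9:u+10])
E
python3 look.py
```

```text
t: 25.15
eef_pos: [0.4726, 0.1641, 0.1319]
ee_rot: [3.132, -0.073, 0.424]
force: [-0.0, 0.1, -1.0]
width: 0.025
gripper_force: 40.0
tcp [0.4726 0.1641 0.1319] rpy [ 3.132 -0.073  0.424] T [0.5092 0.1798 0.0582] px [325.8 204.4]
[([0.514, 0.1809, 0.0621], 0.62)]
[([0.5145, 0.1804, 0.0625], 0.53)]
[([0.5136, 0.1798, 0.0635], 0.48)]
origin 197 317
[[168 167 154 131 103  81  78  78  80  74  68  64  65  75  98 112 114 113
  116]
 [165 166 150 120  89  79  79  76  68  67  66  65  68  70  76  80  84  90
   98]
 [165 162 152 120  83  80  79  72  64  65  68  67  75  78  80  79  79  81
   81]
 [165 157 142 111  80  79  79  71  66  66  70  74  77  80  80  79  79  80
   78]
 [165 154 125  93  79  80  78  72  69  70  75  77  79  78  80  81  82  79
   78]
 [164 150 114  83  80  80  76  70  65  65  72  75  78  79  80  81  81  80
   75]
 [162 153 122  84  78  75  69  60  60  58  61  68  74  78  81  81  80  80
   68]
 [158 146 114  81  74  68  64  65  63  62  59  62  68  74  79  81  81  78
   65]
 [152 123  93  77  72  73  77  81  73  71  71  76  75  71  75  79  80  81
   75]
 [151 119  88  75  74  77  80  78  71  74  78  79  82  73  73  80  81  80
   81]
 [141 102  82  76  82  84  79  72  70  75  78  82  81  68  70  80  82  81
   81]
 [132  94  77  68  73  81  81  71  69  69  76  80  80  68  75  83  82  80
   81]
 [127  89  75  73  70  77  80  72  71  73  76  80  77  65  75  83  81  82
   82]
 [114  85  77  76  72  74  77  74  73  79  80  79  72  67  77  82  81  81
   82]
 [111  83  80  80  77  71  69  71  75  78  77  72  70  75  79  81  79  81
   81]]
```

```bash
python3 -m creep '{"translation":[[-1.5,-0.6,0],[-1.2,-0.6,-4],[0,0,-3],[0,0,0],[0,0,0]],"spin":[0,0,0,0,0],"gripper":[0.2,0.2,0.2,0.2,0.2]}' 60
python3 -m creep '{"translation":[[0,0,-2],[0,0,0]],"spin":[0,0],"gripper":[0.2,0.2]}'
python3 -m creep '{"translation":[[0,0,-1.5],[0,0,0]],"spin":[0,0],"gripper":[0.2,0.2]}'
python3 -m creep '{"translation":[[0,0,-1.5],[0,0,0]],"spin":[0,0],"gripper":[0.2,0.2]}'
```

```text
t: 26.0
eef_pos: [0.4706, 0.1636, 0.1258]
ee_rot: [3.132, -0.075, 0.425]
force: [-3.3, -0.3, 5.6]
width: 0.0248
gripper_force: 60.0
t: 26.2
eef_pos: [0.4711, 0.1638, 0.1248]
ee_rot: [3.132, -0.076, 0.425]
force: [-5.6, -1.1, 14.8]
width: 0.0245
gripper_force: 60.0
t: 26.4
eef_pos: [0.4713, 0.1638, 0.1242]
ee_rot: [3.132, -0.077, 0.426]
force: [-10.3, -2.7, 22.0]
width: 0.0245
gripper_force: 60.0
t: 26.6
eef_pos: [0.4715, 0.1639, 0.1236]
ee_rot: [3.131, -0.078, 0.426]
force: [-13.6, -4.0, 32.9]
width: 0.0247
gripper_force: 60.0
```

```bash
python3 -m creep '{"translation":[[0,0,3.2],[0,0,0]],"spin":[0,0],"gripper":[0.2,0.2]}'
for i in 1; do python3 -m creep '{"translation":[[-0.9,-0.4,0],[0,0,0]],"spin":[0,0],"gripper":[0.2,0.2]}'; done
python3 -m creep '{"translation":[[-0.9,-0.4,0],[0,0,0]],"spin":[0,0],"gripper":[0.2,0.2]}'
python3 -m creep '{"translation":[[-0.9,-0.4,0],[0,0,0]],"spin":[0,0],"gripper":[0.2,0.2]}'
python3 -m creep '{"translation":[[-0.9,-0.4,0],[0,0,0]],"spin":[0,0],"gripper":[0.2,0.2]}'
python3 look.py | head -4
```

```text
t: 26.8
eef_pos: [0.4711, 0.164, 0.1249]
ee_rot: [3.132, -0.076, 0.425]
force: [-5.8, -0.2, 14.3]
width: 0.0247
gripper_force: 60.0
t: 27.0
eef_pos: [0.4701, 0.1643, 0.1243]
ee_rot: [3.133, -0.077, 0.425]
force: [-5.6, 4.6, 6.8]
width: 0.0246
gripper_force: 60.0
t: 27.2
eef_pos: [0.4693, 0.1639, 0.1241]
ee_rot: [3.133, -0.077, 0.425]
force: [-1.1, -0.8, 0.7]
width: 0.0244
gripper_force: 60.0
t: 27.4
eef_pos: [0.4677, 0.1622, 0.1232]
ee_rot: [3.132, -0.074, 0.424]
force: [0.9, 2.0, -0.3]
width: 0.0246
gripper_force: 60.0
t: 27.6
eef_pos: [0.4671, 0.162, 0.1235]
ee_rot: [3.132, -0.075, 0.424]
force: [1.7, 1.3, 0.9]
width: 0.0247
gripper_force: 60.0
tcp [0.4671 0.162  0.1235] rpy [ 3.132 -0.075  0.424] T [0.5038 0.1778 0.0499] px [328.  207.7]
[([0.5098, 0.1779, 0.0566], 0.72)]
[([0.508, 0.1805, 0.0574], 0.64)]
[([0.5066, 0.1781, 0.0581], 0.44)]
```

```bash
python3 -m creep '{"translation":[[0,0,-2],[0,0,0]],"spin":[0,0],"gripper":[0.2,0.2]}'
python3 -m creep '{"translation":[[0,0,-2],[0,0,0]],"spin":[0,0],"gripper":[0.2,0.2]}'
python3 -m creep '{"translation":[[0,0,-1.5],[0,0,0]],"spin":[0,0],"gripper":[0.2,0.2]}'
python3 look.py
```

```text
t: 28.15
eef_pos: [0.4675, 0.1624, 0.1219]
ee_rot: [3.132, -0.076, 0.425]
force: [3.2, 1.9, 0.6]
width: 0.0247
gripper_force: 60.0
t: 28.35
eef_pos: [0.4679, 0.1628, 0.1203]
ee_rot: [3.132, -0.077, 0.425]
force: [2.8, 2.1, 4.6]
width: 0.0246
gripper_force: 60.0
t: 28.55
eef_pos: [0.4681, 0.1628, 0.1195]
ee_rot: [3.132, -0.077, 0.425]
force: [-1.0, 1.6, 10.7]
width: 0.0248
gripper_force: 60.0
tcp [0.4681 0.1628 0.1195] rpy [ 3.132 -0.077  0.425] T [0.5049 0.1787 0.046 ] px [327.3 209.1]
[([0.5094, 0.1813, 0.0487], 0.55)]
[]
[([0.5073, 0.1782, 0.0519], 0.46)]
origin 202 318
[[151 126 112 115 100  81  77  75  73  69  68  65  64  66  74  81  81  75
   55]
 [154 129 113 115  98  78  71  67  59  62  66  65  67  74  80  81  79  69
   50]
 [151 126 111 108  87  73  75  69  60  61  65  64  66  76  81  81  79  68
   53]
 [144 123 108  93  76  79  80  74  68  66  69  71  73  76  81  80  81  73
   61]
 [138 122 105  91  81  81  80  76  71  72  76  79  73  73  80  82  82  81
   79]
 [121 108 102  96  87  81  76  70  64  68  78  79  69  72  80  81  81  82
   81]
 [127 111  94  82  83  82  73  62  56  69  79  79  70  77  84  83  81  82
   83]
 [121 104  90  73  77  84  70  63  69  75  81  78  69  76  83  81  82  81
   82]
 [120  99  86  72  74  80  74  70  74  76  77  69  69  77  80  82  81  81
   81]
 [112 104  95  81  76  77  73  72  75  76  70  72  78  80  80  83  81  82
   82]
 [ 89  84  83  80  76  69  70  71  71  71  69  75  79  81  80  81  83  81
   81]
 [ 82  79  80  81  80  80  78  79  77  79  78  80  79  79  80  81  82  82
   82]
 [ 80  81  80  79  82  80  80  81  82  81  79  81  81  80  81  80  82  80
   79]
 [ 79  79  80  79  80  80  79  80  80  81  81  79  81  82  81  79  80  79
   81]
 [ 80  81  80  78  80  82  80  80  80  79  79  79  79  81  80  80  81  80
   81]]
```

```bash
python3 -m creep '{"translation":[[-2,5.4,-0.3],[-1.2,5.6,-0.3],[0,0,0]],"spin":[-0.14,-0.14,0],"gripper":[0.2,0.2,0.2]}'
python3 -m creep '{"translation":[[-0.3,5.7,-0.3],[0.5,5.8,-0.3],[0,0,0]],"spin":[-0.14,-0.14,0],"gripper":[0.2,0.2,0.2]}'
python3 -c "
from station import get_state;print(get_state()['moment'])"
```

```text
t: 29.2
eef_pos: [0.465, 0.1747, 0.1192]
ee_rot: [3.134, -0.078, 0.141]
force: [-1.1, 1.7, 14.0]
width: 0.0249
gripper_force: 60.0
t: 29.5
eef_pos: [0.4651, 0.1866, 0.1189]
ee_rot: [3.135, -0.077, -0.139]
force: [-4.4, 4.4, 18.6]
width: 0.0246
gripper_force: 60.0
[1.51534513 1.32251622 0.33217783]
```

```bash
python3 -m creep '{"translation":[[1.3,5.6,-0.2],[2.2,5.4,-0.2],[0,0,0]],"spin":[-0.14,-0.14,0],"gripper":[0.2,0.2,0.2]}'
python3 -m creep '{"translation":[[2.9,5.1,-0.2],[3.6,4.6,-0.2],[0,0,0]],"spin":[-0.14,-0.14,0],"gripper":[0.2,0.2,0.2]}'
python3 look.py
```

```text
t: 29.8
eef_pos: [0.4685, 0.1982, 0.1186]
ee_rot: [3.136, -0.075, -0.419]
force: [-8.9, 7.1, 18.0]
width: 0.0242
gripper_force: 60.0
t: 30.1
eef_pos: [0.4749, 0.208, 0.1173]
ee_rot: [3.136, -0.074, -0.699]
force: [-6.1, 9.1, 11.9]
width: 0.0248
gripper_force: 60.0
tcp [0.4749 0.208  0.1173] rpy [ 3.136 -0.074 -0.699] T [0.5051 0.182  0.0436] px [326.4 210.5]
[([0.5088, 0.1772, 0.0477], 0.59)]
[([0.5076, 0.1791, 0.0496], 0.67)]
[([0.509, 0.178, 0.0507], 0.72)]
origin 203 317
[[166 157 130 115 120 118 106  96  76  58  57  58  84 112 124 125 124 123
  107]
 [162 154 130 114 113  99  95 101  80  57  57  56  71 102 120 125 124 122
  107]
 [156 146 126 111 104 102 114 113  85  61  58  61  67  88 111 122 123 123
  117]
 [156 141 125 110 107 116 130 124  97  68  60  65  79  86 107 121 124 126
  124]
 [151 124 112 109 119 120 123 107  84  71  64  70  86  92 108 123 125 126
  126]
 [155 129 114 105 104  90  79  71  64  65  69  84 105 102 117 128 126 126
  125]
 [150 123 113 110  89  67  67  72  73  77  82  93 107 102 116 125 125 127
  126]
 [146 125 116 119 103  78  73  79  81  82  85  99  97  98 117 125 126 125
  126]
 [133 117 118 124 121 105  88  80  77  78  81  82  95 112 122 124 124 125
  126]
 [123 109 119 123 123 114  90  72  68  66  81  95 112 121 123 123 125 126
  127]
 [126 111 121 124 123 117  98  82  80  81 105 119 122 123 123 122 121 122
  125]
 [125 116 122 124 122 111  92  85  83  87 110 121 123 119 114 113 104 112
  123]
 [123 117 123 123 122 119 103  85  84  94 113 121 122 105  90  87  87 109
  122]
 [116 119 123 122 121 116  99  85  85 102 112 113 111  98  84  83  86 104
  118]
 [117 122 123 122 121 105  86  82  81  85  87  88  86  84  83  82  83  87
  102]]
```

```bash
python3 -m creep '{"translation":[[4.1,4.5,-0.2],[4.6,3.9,-0.2],[0,0,0]],"spin":[-0.14,-0.14,0],"gripper":[0.2,0.2,0.2]}'
python3 -m creep '{"translation":[[5.1,3.2,-0.2],[3,1.5,-0.2],[0,0,0]],"spin":[-0.14,-0.08,0],"gripper":[0.2,0.2,0.2]}'
python3 -c "
from station import get_state;print(get_state()['moment'])"
```

```text
t: 30.75
eef_pos: [0.4838, 0.216, 0.1169]
ee_rot: [3.136, -0.073, -0.98]
force: [-4.6, 8.7, 13.0]
width: 0.0244
gripper_force: 60.0
t: 31.05
eef_pos: [0.492, 0.2204, 0.1167]
ee_rot: [3.135, -0.072, -1.198]
force: [-3.1, 7.6, 13.6]
width: 0.0248
gripper_force: 60.0
[2.78864796 1.3708026  0.06513362]
```

```bash
python3 -m creep '{"translation":[[3.9,1.5,0],[0,0,0]],"spin":[-0.1,0],"gripper":[0.2,0.2]}'
python3 -c "
from station import get_state;print(get_state()['moment'])"
python3 -m creep '{"translation":[[4,1,0],[0,0,0]],"spin":[-0.1,0],"gripper":[0.2,0.2]}'
python3 - <<'E'
from h import *
from station import get_state,cams
print(get_state()['moment'])
f=cams.grab_frame("side")
cv2.imwrite("pics/drv6.png",cv2.cvtColor(cv2.resize(f["img"][180:230,295:365],(770,550),interpolation=2),cv2.COLOR_RGB2BGR))
E
```

```text
t: 31.25
eef_pos: [0.496, 0.2219, 0.1167]
ee_rot: [3.135, -0.072, -1.298]
force: [-2.2, 7.3, 11.9]
width: 0.0244
gripper_force: 60.0
[2.73426307 1.01198213 0.08233215]
t: 31.45
eef_pos: [0.5001, 0.2229, 0.1168]
ee_rot: [3.136, -0.072, -1.398]
force: [-2.2, 8.5, 12.3]
width: 0.0247
gripper_force: 60.0
[2.85147942 0.90308064 0.02813275]
```

View pics/drv6.png

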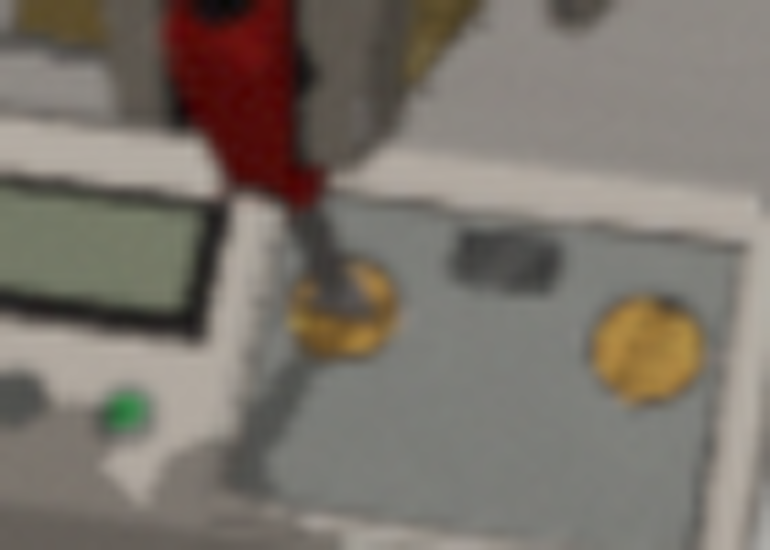

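```bash
python3 -m creep '{"translation":[[4.1,0.6,0],[0,0,0]],"spin":[-0.1,0],"gripper":[0.2,0.2]}'
python3 -c "
from station import get_state;print(get_state()['moment'])"
python3 -m creep '{"translation":[[4.1,0.2,0],[0,0,0]],"spin":[-0.1,0],"gripper":[0.2,0.2]}'
python3 - <<'E'
from h import *
from station import get_state,cams,nets
print(get_state()['moment'])
for i in range(2):
    f=cams.grab_frame("side");print([(np.round(r["centre"],4).tolist(),round(r["confidence"],2)) for r in nets.pinpoint("side","driver_tip")[:1]])
print(f["img"][203:216,319:334,0])
E
```

```text
t: 31.7
eef_pos: [0.5044, 0.2236, 0.117]
ee_rot: [3.136, -0.071, -1.498]
force: [-1.8, 8.5, 13.7]
width: 0.0249
gripper_force: 60.0
[2.9795441  0.8333521  0.12466835]
t: 31.9
eef_pos: [0.5087, 0.2238, 0.117]
ee_rot: [3.136, -0.071, -1.597]
force: [-2.1, 9.2, 13.1]
width: 0.0248
gripper_force: 60.0
[2.90772864 0.73022806 0.15989795]
[([0.5108, 0.1789, 0.0505], 0.51)]
[([0.5079, 0.1794, 0.0502], 0.81)]
[[137 115  99  72  65  65  75  98 108 108 110 120 124 125 124]
 [135 114 101  75  64  64  78 121 140 130 110 111 122 125 124]
 [131 112  99  75  65  63  73 103 136 154 146 118 115 124 125]
 [129 111  97  81  67  69  81 100 122 147 152 127 112 122 125]
 [117 111 110  98  79  79  83  87  93 109 122 115 117 124 126]
 [117 109 120 117 101  94  83  78  80  95 110 116 129 129 126]
 [115 115 136 134 125 123 114 101 107 120 121 130 135 130 126]
 [117 120 110 107 114 118 119 131 152 157 139 127 127 126 125]
 [120 118  99  86  97 109 114 139 154 143 121 118 123 124 125]
 [113 101  87  88  87  97 103 104 105 109 117 122 122 125 125]
 [103  86  84  93  99 112 122 121 121 122 123 123 124 124 126]
 [ 97  84  87 108 120 122 125 124 124 124 125 125 125 124 124]
 [ 85  84  93 113 123 124 125 125 124 124 122 124 124 124 125]]
```

```bash
python3 -m creep '{"translation":[[-0.5,0,0],[-1.5,4,6],[-2,4,7],[0,0,25],[0,0,25],[0,0,0]],"spin":[0.08,0,0,0,0,0],"gripper":[0.2,0.2,0.2,0.2,0.2,0.2]}'
python3 - <<'E'
from h import *
from station import get_state,cams,nets
for i in range(2):
    f=cams.grab_frame("side");print([(np.round(r["centre"],4).tolist(),round(r["confidence"],2)) for r in nets.pinpoint("side","driver_tip")[:1]])
I=f["img"]
cv2.imwrite("pics/side7.png",cv2.cvtColor(I,cv2.COLOR_RGB2BGR))
print(I[201:215,318:333,0]);print(I[205:219,346:361,0])
E
```

```text
t: 32.7
eef_pos: [0.5037, 0.2299, 0.1812]
ee_rot: [3.135, -0.073, -1.516]
force: [0.4, 0.3, -0.6]
width: 0.0249
gripper_force: 60.0
[([0.5051, 0.1808, 0.1148], 0.55)]
[]
[[163 148 129 119 121 121 120 121 122 121 121 120 122 123 122]
 [158 132 117 118 121 119 117 115 114 115 114 118 120 123 122]
 [162 136 116 119 116 112 118 120 117 110 107 110 117 122 125]
 [159 133 114 112 109 125 153 164 162 154 133 110 110 120 124]
 [151 129 112 104 124 152 165 168 168 167 163 146 115 114 122]
 [146 128 111 103 120 144 153 156 156 155 154 151 124 111 122]
 [128 114 109 110 106 106 110 115 111 109 113 119 114 114 122]
 [134 116 108 123 127 128 131 130 127 127 122 117 116 126 129]
 [128 114 116 138 157 163 164 163 158 155 147 127 130 134 128]
 [129 116 119 118 140 157 164 165 165 166 159 138 127 126 125]
 [119 113 119 114 110 128 148 154 155 155 139 117 116 122 123]
 [103  95 104 117 120 111 115 115 106 104 106 116 120 122 123]
 [ 91  84  85 106 118 121 122 121 120 118 119 121 123 122 122]
 [ 89  82  81  84 104 119 122 122 123 123 123 122 122 123 123]]
[[117 124 125 124 123 122 122 123 120 122 124 124 124 125 123]
 [125 125 126 124 119 118 118 117 110 111 114 119 123 124 124]
 [125 125 126 121 112 116 131 132 111  84  87 108 120 123 122]
 [125 126 122 112 122 151 165 154 134 112 110 109 111 121 117]
 [125 126 116 124 151 167 167 149 147 147 153 147 119 114 114]
 [123 127 113 141 167 169 161 157 156 154 160 165 132 108 113]
 [122 126 107 143 168 167 149 149 149 157 168 168 137 112 113]
 [125 121 108 146 168 164 151 153 156 162 169 168 142 123 126]
 [125 123 121 144 161 149 151 159 163 168 167 161 132 116 119]
 [125 125 123 123 139 136 145 157 162 165 159 132 113 113 120]
 [124 124 125 119 116 131 149 154 154 149 128 112 117 116 130]
 [123 125 126 124 125 135 136 120 108 110 117 120 122 113 135]
 [123 124 125 126 125 125 125 123 121 122 123 124 123 110 137]
 [123 124 125 124 125 125 123 124 125 124 125 124 124 115 146]]
```

```bash
python3 -m creep '{"translation":[[-7,-7,0],[-7,-7,0],[-7,-7,0],[-7,-7,0],[-7,-7,0],[-7,-7,0],[-7,-7,0]],"spin":[0.139,0.139,0.139,0.139,0.139,0.139,0.139],"gripper":[0.2,0.2,0.2,0.2,0.2,0.2,0.2]}'
python3 -m creep '{"translation":[[-7,-7,0],[-7,-7,0],[-7,-7,0],[-7,-7,0],[-7,-6,0],[-7,-6,0],[-7,-6,0],[0,0,0]],"spin":[0.139,0.139,0.139,0.139,0.139,0.139,0.139,0],"gripper":[0.2,0.2,0.2,0.2,0.2,0.2,0.2,0.2]}'
python3 -m creep '{"translation":[[0,0,-20],[0,0,-20],[0,0,0],[0,0,0]],"spin":[0,0,0,0],"gripper":[0.2,0.2,0.2,0.2]}'
sed -i 's/V=\[.*\]; T/V=[.0385,0,.073]; T/' look.py; python3 look.py
```

```text
t: 33.6
eef_pos: [0.4528, 0.1795, 0.177]
ee_rot: [3.129, -0.073, -0.537]
force: [0.3, 0.8, -0.4]
width: 0.0247
gripper_force: 60.0
t: 34.4
eef_pos: [0.4035, 0.1332, 0.1774]
ee_rot: [3.132, -0.072, 0.432]
force: [-0.1, -0.9, -0.7]
width: 0.0245
gripper_force: 60.0
t: 34.8
eef_pos: [0.4048, 0.1344, 0.1381]
ee_rot: [3.131, -0.072, 0.428]
force: [-0.1, 1.2, -0.5]
width: 0.0246
gripper_force: 60.0
tcp [0.4048 0.1344 0.1381] rpy [ 3.131 -0.072  0.428] T [0.4449 0.1518 0.0681] px [354.7 204.9]
[([0.4452, 0.1503, 0.0708], 0.54)]
[([0.59, 0.1073, 0.0686], 0.59)]
[([0.4462, 0.1514, 0.0716], 0.54)]
origin 198 346
[[164 164 163 164 164 164 164 158 137 118 110  95  72  67  64  83 127 152
  130]
 [154 154 152 151 153 155 157 147 125 113  96  75  66  66  82 115 150 162
  146]
 [116 119 113 109 114 123 136 143 127 103  82  66  64  72 109 146 159 156
  151]
 [116 119 115 110  97  85  87  87  81  69  60  63  64  78 119 143 144 130
  122]
 [106 120 121 115  97  81  79  79  76  68  63  66  67  73  82  86  93 105
  115]
 [104 119 120 108  91  80  79  79  76  69  69  70  72  77  80  80  93 108
  115]
 [106 119 121 113  93  82  79  75  72  70  67  68  75  79  79  81  98 111
  115]
 [113 121 119 102  83  78  77  69  61  59  63  72  77  79  80  84  99 112
  115]
 [120 122 121 102  81  77  75  67  58  59  71  74  79  79  79  87 103 112
  113]
 [122 122 114  96  75  72  73  72  66  60  64  72  78  79  80  85 103 113
  114]
 [122 120 102  78  69  74  79  75  71  68  65  66  74  77  77  88 105 114
  113]
 [121 118  97  74  76  80  82  74  72  70  78  77  72  75  76  89 108 113
  113]
 [120 113  87  74  82  80  77  76  76  76  79  81  70  71  77  94 109 113
  113]
 [118 102  72  70  80  79  72  70  69  75  82  84  72  72  78  96 110 114
  109]
 [115  94  69  70  79  77  71  72  74  76  80  83  78  81  90 102 113 113
  106]]
```

```bash
python3 -m creep '{"translation":[[1.6,0.7,0],[0,0,-5],[0,0,-5],[0,0,0]],"spin":[0,0,0,0],"gripper":[0.2,0.2,0.2,0.2]}'
python3 -m creep '{"translation":[[0,0,-2],[0,0,0]],"spin":[0,0],"gripper":[0.2,0.2]}'
python3 -m creep '{"translation":[[0,0,-2],[0,0,0]],"spin":[0,0],"gripper":[0.2,0.2]}'
python3 -m creep '{"translation":[[0,0,-2],[0,0,0]],"spin":[0,0],"gripper":[0.2,0.2]}'
```

```text
t: 35.55
eef_pos: [0.4058, 0.1347, 0.1272]
ee_rot: [3.131, -0.072, 0.43]
force: [0.5, 0.4, -1.5]
width: 0.0248
gripper_force: 60.0
t: 35.75
eef_pos: [0.4063, 0.1352, 0.1261]
ee_rot: [3.132, -0.074, 0.43]
force: [-1.1, -0.2, 0.2]
width: 0.0247
gripper_force: 60.0
t: 35.95
eef_pos: [0.4066, 0.1355, 0.1247]
ee_rot: [3.132, -0.075, 0.431]
force: [-3.2, 0.6, 4.6]
width: 0.0243
gripper_force: 60.0
t: 36.15
eef_pos: [0.4067, 0.1365, 0.1229]
ee_rot: [3.134, -0.076, 0.431]
force: [-7.3, 5.9, 5.8]
width: 0.025
gripper_force: 60.0
```

```bash
python3 -m creep '{"translation":[[-0.8,0,-1.5],[0,0,0]],"spin":[0,0],"gripper":[0.2,0.2]}'
python3 -m creep '{"translation":[[0,0,-1.5],[0,0,0]],"spin":[0,0],"gripper":[0.2,0.2]}'
python3 -m creep '{"translation":[[0,0,-1],[0,0,0]],"spin":[0,0],"gripper":[0.2,0.2]}'
python3 look.py
```

```text
t: 36.35
eef_pos: [0.4054, 0.1352, 0.1207]
ee_rot: [3.132, -0.074, 0.431]
force: [-0.5, 0.1, -1.1]
width: 0.0245
gripper_force: 60.0
t: 36.55
eef_pos: [0.4057, 0.1353, 0.1193]
ee_rot: [3.132, -0.074, 0.431]
force: [-2.0, 0.7, 3.3]
width: 0.0246
gripper_force: 60.0
t: 36.75
eef_pos: [0.4059, 0.1353, 0.1187]
ee_rot: [3.132, -0.075, 0.431]
force: [-4.6, 0.1, 9.1]
width: 0.0249
gripper_force: 60.0
tcp [0.4059 0.1353 0.1187] rpy [ 3.132 -0.075  0.431] T [0.446  0.1529 0.0488] px [353.5 211.8]
[([0.4456, 0.1528, 0.0502], 0.55)]
[([0.4482, 0.1496, 0.0506], 0.5)]
[([0.4503, 0.1546, 0.0498], 0.49)]
origin 205 345
[[ 89 114 121 121 116  98  81  80  79  80  76  71  67  66  66  63  74  97
  113]
 [106 120 123 121 108  87  78  77  75  73  67  66  67  66  63  70  84 102
  113]
 [121 123 123 122 113  91  72  74  70  63  61  67  65  63  67  74  84 104
  114]
 [123 123 122 117  94  73  76  80  72  60  58  63  64  66  75  77  87 108
  114]
 [122 122 120 101  75  75  80  80  69  61  63  67  68  69  75  78  90 109
  114]
 [121 122 123  98  74  80  79  76  68  68  68  72  75  68  70  78  95 109
  114]
 [120 121 121  94  74  81  79  68  64  65  66  73  80  70  71  80  96 110
  115]
 [122 120 113  87  75  81  79  67  59  63  71  77  80  74  80  90 103 113
  114]
 [122 119 103  79  78  80  74  68  61  73  79  81  79  72  75  84 103 113
  114]
 [121 119 102  81  70  72  70  67  68  74  80  78  70  70  74  84 103 113
  114]
 [117 111  97  82  76  72  73  74  72  72  76  72  70  77  77  91 108 115
  114]
 [102  87  83  81  81  79  80  77  70  66  70  74  77  79  77  91 110 115
  112]
 [ 93  81  80  81  81  80  79  82  80  79  79  79  81  79  74  92 110 113
  112]
 [ 82  79  81  81  81  81  80  80  80  81  81  81  80  80  79  98 110 114
  109]
 [ 80  79  80  80  82  81  81  80  81  81  80  80  79  78  74  97 111 113
  106]]
```

```bash
python3 -m creep '{"translation":[[-2,5.5,-0.5],[-1.2,5.8,-0.4],[0,0,0]],"spin":[-0.14,-0.14,0],"gripper":[0.2,0.2,0.2]}'
python3 -m creep '{"translation":[[-0.3,5.9,-0.3],[0.5,6,-0.3],[0,0,0]],"spin":[-0.14,-0.14,0],"gripper":[0.2,0.2,0.2]}'
python3 -m creep '{"translation":[[1.3,5.8,-0.2],[2.2,5.6,-0.2],[0,0,0]],"spin":[-0.14,-0.14,0],"gripper":[0.2,0.2,0.2]}'
python3 -m creep '{"translation":[[2.9,5.3,-0.2],[3.7,4.8,-0.2],[0,0,0]],"spin":[-0.14,-0.14,0],"gripper":[0.2,0.2,0.2]}'
python3 -c "
from station import get_state;print(get_state()['moment'])"
```

```text
t: 37.4
eef_pos: [0.4031, 0.1479, 0.1183]
ee_rot: [3.133, -0.076, 0.146]
force: [-5.4, 0.8, 11.4]
width: 0.0246
gripper_force: 60.0
t: 37.7
eef_pos: [0.4036, 0.1604, 0.1181]
ee_rot: [3.134, -0.076, -0.134]
force: [-9.1, 3.9, 16.0]
width: 0.0248
gripper_force: 60.0
t: 38.0
eef_pos: [0.4073, 0.1723, 0.118]
ee_rot: [3.136, -0.075, -0.414]
force: [-12.7, 3.9, 20.6]
width: 0.0248
gripper_force: 60.0
t: 38.3
eef_pos: [0.4142, 0.1829, 0.1182]
ee_rot: [3.137, -0.074, -0.694]
force: [-15.7, 7.1, 27.5]
width: 0.0248
gripper_force: 60.0
[ 1.82812668  5.6207276  -0.29509693]
```

```bash
python3 -m creep '{"translation":[[-1.5,-2,1.5],[-1.5,-1,0],[0,0,0]],"spin":[0,0,0],"gripper":[0.2,0.2,0.2]}'
python3 - <<'E'
from station import get_state,cams
import cv2
s=get_state();print(s['moment'])
f=cams.grab_frame("side");I=f["img"];print(I[203:221,345:363,0])
cv2.imwrite("pics/side8.png",cv2.cvtColor(I,cv2.COLOR_RGB2BGR))
E
```

```text
t: 38.6
eef_pos: [0.4124, 0.1807, 0.1198]
ee_rot: [3.141, -0.075, -0.688]
force: [-3.7, 6.9, 13.7]
width: 0.0249
gripper_force: 60.0
[2.71170844 1.14128223 0.28462563]
[[ 75 108 124 126 127 127 128 128 127 112  84  62  60  81 110 123 122 140]
 [ 78 110 125 126 127 126 127 126 122  98  68  61  66  95 119 125 125 146]
 [ 93 118 126 127 126 124 124 123 110  82  60  62  72 105 124 126 121 146]
 [112 126 128 127 125 123 117 109  89  65  60  62  87 114 125 126 122 154]
 [126 128 127 127 122 114 107  92  72  58  60  63  97 119 125 123 122 156]
 [128 127 127 123 114 121 133 118  84  61  60  60  80 108 123 119 125 159]
 [127 127 127 118 120 142 139 129 106  74  60  71  99 107 114 118 133 164]
 [125 126 130 116 142 149 121 117 106  79  70  95 141 129 110 116 138 168]
 [125 126 127 114 144 143 102  82  78  75  87 124 154 137 114 115 143 171]
 [126 125 122 108 139 135  98  92  98 103 113 134 154 140 127 128 155 174]
 [127 127 123 113 130 124 104 110 114 117 131 154 151 125 116 121 154 176]
 [125 126 127 124 119 112 114 117 118 122 144 155 132 113 114 119 156 177]
 [126 126 127 128 129 115 110 113 110 114 122 116 110 119 118 132 163 177]
 [126 126 126 128 127 111  90  82  86  96 107 115 122 125 116 136 167 177]
 [125 126 127 126 126 119  99  85  88 110 123 125 127 124 111 137 168 177]
 [126 124 126 126 126 107  88  83  85 112 125 126 126 124 113 140 163 173]
 [124 125 124 125 120 102  87  84  87 111 124 126 120 115 100 111 133 153]
 [124 124 124 125 112  94  87  85  88 111 119 116 102  85  74 103 124 129]]
```

```bash
python3 -m creep '{"translation":[[-1,2,6],[-1,3,14],[0,0,20],[0,0,0]],"spin":[0,0,0,0],"gripper":[0.2,0.2,0.2,0.2]}'
python3 - <<'E'
from h import *
from station import get_state,cams
f=cams.grab_frame("side");I=f["img"]
a=cv2.resize(I[175:225,325:375],(550,550),interpolation=2)
cv2.imwrite("pics/drv9.png",cv2.cvtColor(a,cv2.COLOR_RGB2BGR))
E
```

```text
t: 39.05
eef_pos: [0.4084, 0.1825, 0.1593]
ee_rot: [3.134, -0.075, -0.69]
force: [-0.1, 0.1, -0.9]
width: 0.0248
gripper_force: 60.0
```

View pics/drv9.png

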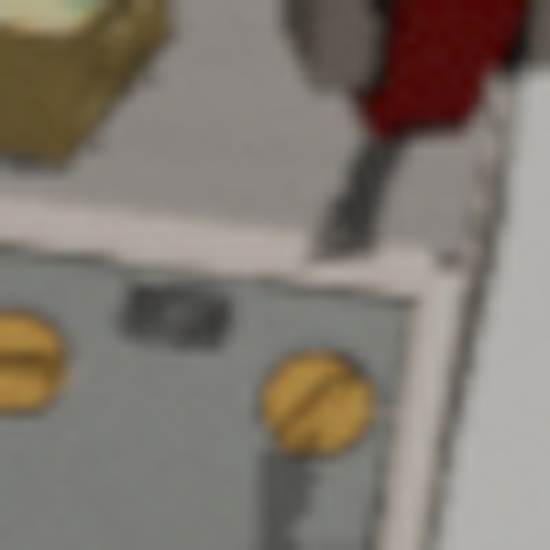

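Run:
```python
from tip import *
from station import cams,nets,get_state
f=cams.grab_frame("side");I=f["img"].astype(float)
c=np.array([.4471,.1516,.0484]);l=np.array([.9114,.4115,0]);o=np.array([-.4115,.9114,0]);n=.5736*o+[0,0,.8192];u=-.8192*o+[0,0,.5736]
cc=proj(f,c)+[-.6,.2];J=np.c_[(proj(f,c+u*.01)-proj(f,c))/10,(proj(f,c-l*.01)-proj(f,c))/10]  # NB right as seen from outside
print("l right?",J)
g=I[...,0]
def slot(cc):
    best=[]
    for dx in np.arange(-1.2,1.3,.3):
        for dy in np.arange(-1.2,1.3,.3):
            for a in np.arange(0,181,5):
                t=np.linspace(-7,7,15);P=cc+[dx,dy]+np.outer(t,J@[np.cos(np.radians(a)),np.sin(np.radians(a))])
                best.append((cv2.remap(g.astype(np.float32),P[:,:1].astype(np.float32),P[:,1:].astype(np.float32),1).mean(),a,dx,dy))
    return sorted(best)[:4]
print("near",slot(np.array([353.2,211.4])));print("far",slot(np.array([325.6,207.7])))
T=get_state();print(T["eef_pos"],T["ee_rot"])
for i in range(3):
    cams.grab_frame("side");print([(np.round(r["centre"],4).tolist(),round(r["confidence"],2)) for r in nets.pinpoint("side","driver_tip")[:1]])
g=g.astype(int);print(g[190:203,350:366])
```

```text
l right? [[ 0.06480952  0.41349713]
 [-0.37651404  0.05584051]]
near [(np.float32(129.60358), np.int64(40), np.float64(0.9000000000000006), np.float64(-1.2)), (np.float32(129.97786), np.int64(40), np.float64(0.6000000000000003), np.float64(-1.2)), (np.float32(130.16133), np.int64(35), np.float64(0.6000000000000003), np.float64(-1.2)), (np.float32(130.18353), np.int64(45), np.float64(0.9000000000000006), np.float64(-1.2))]
far [(np.float32(111.81602), np.int64(85), np.float64(-1.2), np.float64(-0.5999999999999999)), (np.float32(111.93086), np.int64(85), np.float64(-0.8999999999999999), np.float64(-0.5999999999999999)), (np.float32(111.989586), np.int64(80), np.float64(-1.2), np.float64(-0.5999999999999999)), (np.float32(112.12559), np.int64(85), np.float64(-0.5999999999999999), np.float64(-0.5999999999999999))]
[0.40742972 0.18162925 0.15721863] [ 3.13177156 -0.07379491 -0.69002569]
[([0.4434, 0.1497, 0.0887], 0.62)]
[([0.4429, 0.1505, 0.0898], 0.75)]
[([0.4427, 0.1495, 0.0864], 0.66)]
[[138 138 138 139 138 139 132 102  63  60  68 104 130 139 139 140]
 [140 139 139 139 138 138 122  87  61  60  83 121 136 139 139 139]
 [139 141 139 139 139 133 106  70  58  67 105 131 138 138 139 140]
 [138 138 139 139 135 117  81  61  58  70 115 137 140 139 139 140]
 [139 140 139 136 122  95  68  59  60  81 120 136 138 138 138 138]
 [149 148 146 139 118  93  72  60  63  96 126 136 138 137 137 138]
 [168 167 164 148 129 104  77  65  66  98 132 142 144 141 140 137]
 [176 177 172 145 108  86  77  71  72 111 147 159 157 154 141 134]
 [175 175 167 135  99  89  95 102 114 143 168 175 176 172 145 115]
 [165 167 167 154 139 138 147 153 164 172 176 176 177 175 159 138]
 [125 136 148 155 156 157 158 160 165 169 172 174 174 174 174 173]
 [115 110 110 112 109 106 108 119 128 139 150 158 161 170 175 176]
 [125 124 123 123 123 121 116 117 115 111 112 108 122 159 176 176]]
```

Run:
```python
from tip import *
from station import cams,get_state
s=get_state();f=cams.grab_frame("side")
x,r=solve(f,[(s["eef_pos"],s["ee_rot"],(356.0,197.9))]);R=Ro.from_euler("xyz",s["ee_rot"])
print(x,r,R.apply(x))
# TCP for tip at near slot, yaw=-0.18
R2=Ro.from_euler("xyz",[3.132,-.074,-.18]); print("d at -.18",R2.apply(x))
for b in(-.18,-.46,-.74,-1.02,-1.3,-1.6): print(b,Ro.from_euler("xyz",[3.132,-.074,b]).apply(x)[:2].round(4))
```

```text
[4.19896756e-02 8.35554339e-25 7.27562557e-02] [-5.68434189e-14 -2.84217094e-14  2.50666302e-22] [ 0.03594697 -0.03068306 -0.06944761]
d at -.18 [ 0.04636517 -0.00914642 -0.0694494 ]
-0.18 [ 0.0464 -0.0091]
-0.46 [ 0.042  -0.0216]
-0.74 [ 0.0344 -0.0324]
-1.02 [ 0.0241 -0.0406]
-1.3 [ 0.012  -0.0457]
-1.6 [-0.0021 -0.0472]
```

```bash
python3 -m creep '{"translation":[[-1.6,-5.4,0],[-1.6,-5.4,0],[-1.6,-5.4,-7],[-1.5,-5.5,-15],[0,0,0],[0,0,0]],"spin":[0.13,0.13,0.13,0.12,0,0],"gripper":[0.2,0.2,0.2,0.2,0.2,0.2]}'
sed -i 's/V=\[.*\]; T/V=[.042,0,.0728]; T/' look.py; python3 look.py
```

```text
t: 40.1
eef_pos: [0.4015, 0.1601, 0.1356]
ee_rot: [3.131, -0.074, -0.183]
force: [0.4, 0.4, 0.2]
width: 0.0248
gripper_force: 60.0
tcp [0.4015 0.1601 0.1356] rpy [ 3.131 -0.074 -0.183] T [0.4478 0.1508 0.0661] px [353.8 205. ]
[([0.4473, 0.1523, 0.0672], 0.78)]
[([0.4456, 0.15, 0.0676], 0.56)]
[([0.4466, 0.1489, 0.0705], 0.56)]
origin 198 345
[[165 166 166 166 166 165 167 167 167 167 168 166 149 107  67  62  73 109
  146]
 [155 156 158 155 153 155 158 163 165 167 166 158 125  80  60  66  98 144
  164]
 [115 119 122 116 112 119 129 141 149 154 151 126  84  63  61  76 124 155
  165]
 [105 118 121 118 114 111 108 107 106  99  91  76  62  59  64  90 132 152
  162]
 [ 81 108 122 124 123 123 123 121 119 106  86  66  60  61  76  94 100 115
  151]
 [ 72 106 122 123 123 123 123 125 121 112  92  72  67  67  93 114 117 131
  156]
 [ 76 108 122 123 123 123 124 123 120 117  98  83  85  94 112 121 118 137
  160]
 [ 92 116 123 124 123 122 122 119 110 103  91  92 109 119 121 122 115 138
  162]
 [107 122 125 124 122 120 114 105  87  82  81 100 117 121 123 121 116 144
  164]
 [123 124 124 123 119 109 100  96  98  93  82  81 101 117 122 120 116 146
  163]
 [125 125 125 120 105 101 113 120 119 111 100  81  76 103 115 110 118 148
  159]
 [123 124 124 114 102 109 120 122 116  95  87  81  74  85  89  97 121 143
  139]
 [122 122 125 109 108 120 122 116  95  82  95  93  83  76  74  86 115 126
  119]
 [122 123 123 104 108 118 115  96  79  79  85  85  83  73  74  82 101 113
  115]
 [124 122 120  97 105 110  96  80  77  78  81  83  83  79  83  92 105 114
  116]]
```

```bash
python3 -m creep '{"translation":[[1.1,0.5,-5],[0,0,-4],[0,0,0]],"spin":[0,0,0],"gripper":[0.2,0.2,0.2]}'
python3 -m creep '{"translation":[[0,0,-2],[0,0,0]],"spin":[0,0],"gripper":[0.2,0.2]}'
python3 -m creep '{"translation":[[0,0,-2],[0,0,0]],"spin":[0,0],"gripper":[0.2,0.2]}'
```

```text
t: 40.75
eef_pos: [0.4021, 0.1603, 0.1256]
ee_rot: [3.131, -0.073, -0.18]
force: [-0.7, 0.0, -1.9]
width: 0.0246
gripper_force: 60.0
t: 40.95
eef_pos: [0.4021, 0.1605, 0.124]
ee_rot: [3.131, -0.073, -0.18]
force: [-0.8, -0.4, -1.5]
width: 0.0248
gripper_force: 60.0
t: 41.15
eef_pos: [0.4023, 0.1606, 0.1222]
ee_rot: [3.132, -0.074, -0.18]
force: [-0.7, -1.9, -2.7]
width: 0.0246
gripper_force: 60.0
```

```bash
python3 -m creep '{"translation":[[0,0,-1.5],[0,0,0]],"spin":[0,0],"gripper":[0.2,0.2]}'
python3 -m creep '{"translation":[[0,0,-1.5],[0,0,0]],"spin":[0,0],"gripper":[0.2,0.2]}'
python3 -m creep '{"translation":[[0,0,-1.5],[0,0,0]],"spin":[0,0],"gripper":[0.2,0.2]}'
python3 -m creep '{"translation":[[0,0,-1.5],[0,0,0]],"spin":[0,0],"gripper":[0.2,0.2]}'
```

```text
t: 41.35
eef_pos: [0.4026, 0.1607, 0.1209]
ee_rot: [3.132, -0.074, -0.179]
force: [0.3, -0.4, -0.3]
width: 0.0248
gripper_force: 60.0
t: 41.55
eef_pos: [0.4027, 0.1609, 0.1195]
ee_rot: [3.132, -0.074, -0.179]
force: [0.1, 1.1, 0.4]
width: 0.0246
gripper_force: 60.0
t: 41.75
eef_pos: [0.4029, 0.1611, 0.1184]
ee_rot: [3.133, -0.075, -0.179]
force: [-1.5, -0.1, 4.6]
width: 0.0245
gripper_force: 60.0
t: 41.95
eef_pos: [0.4035, 0.1619, 0.1176]
ee_rot: [3.134, -0.076, -0.179]
force: [-3.2, 3.0, 6.9]
width: 0.0247
gripper_force: 60.0
```

```bash
python3 -m creep '{"translation":[[0,0,-1],[0,0,0]],"spin":[0,0],"gripper":[0.2,0.2]}'
python3 -m creep '{"translation":[[0,0,-1],[0,0,0]],"spin":[0,0],"gripper":[0.2,0.2]}'
python3 -c "
from station import get_state;print(get_state()['moment'])"
```

```text
t: 42.15
eef_pos: [0.4037, 0.1623, 0.1169]
ee_rot: [3.135, -0.076, -0.179]
force: [-4.3, 3.2, 13.3]
width: 0.0249
gripper_force: 60.0
t: 42.35
eef_pos: [0.4038, 0.1624, 0.1165]
ee_rot: [3.135, -0.077, -0.179]
force: [-8.0, 2.2, 19.0]
width: 0.0248
gripper_force: 60.0
[0.44159582 2.55193935 0.03231121]
```

```bash
python3 -m creep '{"translation":[[1.2,6.2,0],[2.4,6,-0.2],[0,0,0]],"spin":[-0.14,-0.14,0],"gripper":[0.2,0.2,0.2]}'
python3 -c "
from station import get_state;print(get_state()['moment'])"
python3 -m creep '{"translation":[[3.3,5.4,-0.2],[0,0,0]],"spin":[-0.14,0],"gripper":[0.2,0.2]}'
python3 -c "
from station import get_state;print(get_state()['moment'])"
```

```text
t: 42.65
eef_pos: [0.4081, 0.1752, 0.1161]
ee_rot: [3.136, -0.076, -0.463]
force: [-3.0, 1.7, 15.3]
width: 0.0247
gripper_force: 60.0
[0.2395721  0.89709315 0.09622992]
t: 42.85
eef_pos: [0.4116, 0.1805, 0.1159]
ee_rot: [3.136, -0.076, -0.603]
force: [-2.3, 1.4, 14.4]
width: 0.0246
gripper_force: 60.0
[-0.13465297  0.25915714  0.05327746]
```

```bash
python3 -m creep '{"translation":[[4.1,5.2,-0.2],[4.9,4.4,-0.2],[0,0,0]],"spin":[-0.14,-0.14,0],"gripper":[0.2,0.2,0.2]}'
python3 -m creep '{"translation":[[5.4,3.8,-0.2],[5.9,3,-0.2],[0,0,0]],"spin":[-0.14,-0.14,0],"gripper":[0.2,0.2,0.2]}'
python3 -c "
from station import get_state;print(get_state()['moment'])"
python3 -m creep '{"translation":[[6.2,2.1,-0.1],[6.5,1.2,0],[0,0,0]],"spin":[-0.14,-0.14,0],"gripper":[0.2,0.2,0.2]}'
python3 -c "
from station import get_state;print(get_state()['moment'])"
```

```text
t: 43.15
eef_pos: [0.4208, 0.1894, 0.1155]
ee_rot: [3.135, -0.076, -0.883]
force: [0.2, -0.7, 15.8]
width: 0.0247
gripper_force: 60.0
t: 43.45
eef_pos: [0.4322, 0.1957, 0.1153]
ee_rot: [3.135, -0.075, -1.163]
force: [-1.0, -2.0, 17.9]
width: 0.0251
gripper_force: 60.0
[-1.58335694  0.07857419  0.03123684]
t: 43.75
eef_pos: [0.4449, 0.1991, 0.1156]
ee_rot: [3.136, -0.074, -1.443]
force: [-3.0, 0.7, 22.1]
width: 0.0246
gripper_force: 60.0
[-1.1869958   1.41342462 -0.10049159]
```

```bash
python3 -m creep '{"translation":[[4.5,0.3,0],[0,0,0]],"spin":[-0.1,0],"gripper":[0.2,0.2]}'
python3 -c "
from station import get_state;print(get_state()['moment'])"
python3 -m creep '{"translation":[[4.5,0,0],[0,0,0]],"spin":[-0.1,0],"gripper":[0.2,0.2]}'
python3 -c "
from station import get_state;print(get_state()['moment'])"
```

```text
t: 43.95
eef_pos: [0.4493, 0.1994, 0.1157]
ee_rot: [3.136, -0.073, -1.541]
force: [-3.2, 0.8, 20.8]
width: 0.0247
gripper_force: 60.0
[-0.95537876  1.44674551  0.09325418]
t: 44.15
eef_pos: [0.4543, 0.1997, 0.116]
ee_rot: [3.137, -0.072, -1.64]
force: [1.0, -0.2, 19.6]
width: 0.0245
gripper_force: 60.0
[-1.27920404 -0.37052317  0.26117472]
```

```bash
python3 -m creep '{"translation":[[3.5,-0.2,0],[0,0,0],[0,0,0]],"spin":[-0.08,0,0],"gripper":[0.2,0.2,0.2]}'
python3 -c "
from station import get_state;print(get_state()['moment'])"
python3 -m creep '{"translation":[[-0.5,0,0],[-1.5,4,6],[-2,4,7],[0,0,25],[0,0,25],[0,0,0]],"spin":[0.12,0,0,0,0,0],"gripper":[0.2,0.2,0.2,0.2,0.2,0.2]}'
cat > slots.py <<'E'
from h import *
from station import cams
f=cams.grab_frame("side");g=f["img"][...,0].astype(np.float32)
l=np.array([.9114,.4115,0]);o=np.array([-.4115,.9114,0]);u=-.8192*o+[0,0,.5736]
for nm,c,cc in(("near",[.4471,.1516,.0484],[353.3,211.4]),("far",[.509,.1796,.0484],[325.6,207.7])):
    c=np.array(c);J=np.c_[(proj(f,c+u*.01)-proj(f,c))/10,(proj(f,c-l*.01)-proj(f,c))/10]
    B=[]
    for dx in np.arange(-1,1.1,.25):
        for dy in np.arange(-1,1.1,.25):
            for a in np.arange(0,181,3):
                t=np.linspace(-9,9,19);P=(np.array(cc)+[dx,dy]+np.outer(t,J@[np.cos(np.radians(a)),np.sin(np.radians(a))])).astype(np.float32)
                B.append((float(cv2.remap(g,P[:,:1],P[:,1:],1).mean()),int(a),float(dx),float(dy)))
    print(nm,[tuple(np.round(b,2)) for b in sorted(B)[:5]])
print(g[203:219,345:361].astype(int))
E
python3 slots.py
```

```text
t: 44.45
eef_pos: [0.4579, 0.1995, 0.1162]
ee_rot: [3.137, -0.071, -1.717]
force: [0.4, 0.0, 19.4]
width: 0.0247
gripper_force: 60.0
[-1.10447729  0.01497134  0.25787371]
t: 45.05
eef_pos: [0.4526, 0.2076, 0.1793]
ee_rot: [3.136, -0.07, -1.6]
force: [-0.0, 0.7, -0.5]
width: 0.0244
gripper_force: 60.0
near [(np.float64(111.02), np.float64(84.0), np.float64(-1.0), np.float64(-0.5)), (np.float64(111.31), np.float64(87.0), np.float64(-1.0), np.float64(-0.5)), (np.float64(111.36), np.float64(84.0), np.float64(-0.75), np.float64(-0.5)), (np.float64(111.63), np.float64(84.0), np.float64(-0.5), np.float64(-0.5)), (np.float64(111.68), np.float64(87.0), np.float64(-0.75), np.float64(-0.5))]
far [(np.float64(111.8), np.float64(84.0), np.float64(-1.0), np.float64(-0.75)), (np.float64(112.25), np.float64(81.0), np.float64(-1.0), np.float64(-0.75)), (np.float64(112.27), np.float64(84.0), np.float64(-0.75), np.float64(-0.75)), (np.float64(112.53), np.float64(81.0), np.float64(-0.75), np.float64(-0.75)), (np.float64(112.8), np.float64(84.0), np.float64(-0.5), np.float64(-0.75))]
[[ 74 107 123 123 12
[... 352 characters left out ...]
 167 165 150 120 113 120 117]
 [125 125 126 116 112 137 156 163 166 168 169 167 147 118 114 117]
 [125 124 128 109  92 105 119 134 146 155 157 156 151 122 108 114]
 [123 123 125 108 103 111 109 110 114 114 112 110 107 103 111 115]
 [125 124 121 106 124 142 140 132 130 135 131 131 126 122 128 128]
 [126 125 124 115 138 160 165 165 166 167 162 160 144 123 119 122]
 [124 124 125 123 121 140 157 166 168 169 167 159 136 119 115 125]
 [125 124 124 126 119 108 119 144 155 156 149 127 114 119 117 130]
 [123 125 125 127 125 122 112 103 104 105 111 117 121 122 114 135]
 [119 122 125 125 125 124 123 123 121 121 122 123 124 124 111 137]
 [104 120 124 126 126 124 125 125 126 125 125 124 125 123 114 147]]
```

Run:
```python
from h import *
from station import cams
G=np.mean([cams.grab_frame("side")["img"].sum(2)/3. for _ in range(4)],0);f=cams.grab_frame("side")
l=np.array([.9114,.4115,0]);o=np.array([-.4115,.9114,0]);u=-.8192*o+[0,0,.5736]
for nm,c,cols,r0 in(("near",[.4471,.1516,.0484],range(350,357),211),("far",[.509,.1796,.0484],range(322,330),207)):
    c=np.array(c);J=np.c_[(proj(f,c+u*.01)-proj(f,c))/10,(proj(f,c-l*.01)-proj(f,c))/10]
    ys=[]
    for x in cols:
        v=G[r0-2:r0+4,x];w=np.clip(v.max()-v-10,0,None)**2;ys.append((w*np.arange(r0-2,r0+4)).sum()/w.sum())
    k=np.polyfit(list(cols),ys,1)[0];a,b=np.linalg.solve(J,[1,k]);print(nm,np.round(ys,2),round(k,3),"angle",np.degrees(np.arctan2(b,a)))
```

```text
near [210.45 210.65 211.05 211.2  211.2  211.25 211.22] 0.131 angle 89.74161554329149
far [206.8  207.17 207.2  207.25 207.29 207.29 207.4  207.72] 0.093 angle 87.45704253209668
```

```bash
python3 -m creep '{"translation":[[0,0,25],[5,-39,0],[5,-39,0],[5,-40,0],[5,-40,0],[5,-40,0],[5,-40,0],[5,-39,0]],"spin":[0,0,0,0,0,0,0,0],"gripper":[0.2,0.2,0.2,0.2,0.2,0.2,0.2,0.2]}'
python3 -m creep '{"translation":[[5,-39,-15],[0,0,-15],[0,0,-15],[0,0,0],[0,0,0]],"spin":[0,0,0,0,0],"gripper":[0.2,0.2,0.2,0.2,0.2]}'
python3 look.py
python3 - <<'E'
from station import cams,nets
import numpy as np
for c in("top","side"):
    cams.grab_frame(c)
    for n in("pot","driver_tip"):print(c,n,[(np.round(r["centre"],4).tolist(),round(r["confidence"],2)) for r in nets.pinpoint(c,n)[:2]])
E
```

```text
t: 46.15
eef_pos: [0.4855, -0.0726, 0.2006]
ee_rot: [3.131, -0.074, -1.6]
force: [1.3, 0.3, -0.6]
width: 0.0243
gripper_force: 60.0
t: 46.65
eef_pos: [0.4907, -0.11, 0.1559]
ee_rot: [3.131, -0.075, -1.599]
force: [-0.6, 0.7, -0.2]
width: 0.0246
gripper_force: 60.0
tcp [ 0.4907 -0.11    0.1559] rpy [ 3.131 -0.075 -1.599] T [ 0.4885 -0.1573  0.0865] px [398.7 153.1]
[([0.4903, -0.1588, 0.0901], 0.65)]
[([0.4896, -0.155, 0.0896], 0.45)]
[([0.4906, -0.1543, 0.0897], 0.48)]
origin 146 390
[[91 84 82 86 84 64 53 57 68 79 82 84 84 81 78 77 74 75 74]
 [88 84 82 84 81 64 53 55 53 69 81 83 82 80 78 78 73 72 72]
 [89 84 83 85 80 73 64 56 55 72 82 84 82 81 80 78 74 76 77]
 [85 83 83 80 77 73 62 55 58 78 86 83 83 83 83 81 80 79 78]
 [86 84 84 82 75 73 62 57 65 86 91 83 83 83 82 84 81 82 81]
 [86 83 86 81 73 72 67 60 69 82 81 81 83 84 82 84 84 84 83]
 [85 84 88 81 73 69 60 56 61 67 59 72 81 84 83 83 82 84 85]
 [83 83 87 80 71 68 61 55 56 54 50 69 82 83 84 84 83 83 84]
 [84 82 86 81 73 72 74 75 74 65 56 72 82 84 84 84 85 84 84]
 [83 80 84 81 77 74 75 75 77 79 80 80 83 83 83 83 82 83 83]
 [83 80 83 82 77 75 75 77 78 79 80 79 79 80 82 83 82 83 83]
 [84 82 82 79 77 75 77 79 79 81 80 78 76 77 81 81 82 82 80]
 [83 83 82 82 80 79 78 79 81 81 77 76 78 78 81 83 83 84 83]
 [84 87 85 82 83 83 80 79 80 81 79 79 79 81 84 84 83 84 83]
 [82 87 85 83 85 83 82 80 81 83 82 83 82 81 83 83 84 83 84]]
top pot []
top driver_tip []
side pot [([0.493, -0.1466, 0.002], 0.79)]
side driver_tip [([0.4915, -0.1567, 0.0874], 0.54), ([0.4726, 0.1656, -0.0008], 0.5)]
```

```bash
python3 -m creep '{"translation":[[3,0,-20],[0,0,-20],[0,0,-12],[0,0,-8],[0,0,0]],"spin":[0,0,0,0,0],"gripper":[0.2,0.2,0.2,0.2,0.2]}'
python3 -m creep '{"translation":[[0,0,-6],[0,0,-5],[0,0,0]],"spin":[0,0,0],"gripper":[0.2,0.2,0.2]}'
```

```text
t: 47.8
eef_pos: [0.4934, -0.11, 0.0953]
ee_rot: [3.13, -0.074, -1.599]
force: [-0.3, -0.3, -0.4]
width: 0.0247
gripper_force: 60.0
t: 48.1
eef_pos: [0.4935, -0.11, 0.0847]
ee_rot: [3.131, -0.074, -1.6]
force: [-0.6, -0.6, -0.6]
width: 0.0246
gripper_force: 60.0
```

```bash
python3 -m creep '{"translation":[[0,0,-4],[0,0,-2],[0,0,0]],"spin":[0,0,0],"gripper":[0.2,0.2,0.2]}'
python3 -m creep '{"translation":[[0,0,-2],[0,0,0]],"spin":[0,0],"gripper":[0.2,0.2]}'
```

```text
t: 48.4
eef_pos: [0.4942, -0.1102, 0.0792]
ee_rot: [3.132, -0.075, -1.599]
force: [1.6, -4.0, -1.1]
width: 0.0246
gripper_force: 60.0
t: 48.6
eef_pos: [0.4946, -0.1106, 0.0776]
ee_rot: [3.133, -0.075, -1.599]
force: [1.5, -6.9, 1.3]
width: 0.0247
gripper_force: 60.0
```

```bash
python3 -m creep '{"translation":[[0,-1,0],[0,0,0],[0,0,0],[0,0,0],[0,0,0],[0,0,0]],"spin":[0,0,0,0,0,0],"gripper":[0.2,0.35,0.5,0.7,0.8,0.8]}'
python3 -m creep '{"translation":[[0,0,15],[0,0,30],[0,0,40],[0,0,40],[0,0,20],[0,0,0],[0,0,0]],"spin":[0,0,0,0,0,0,0],"gripper":[0.8,0.8,0.8,0.8,0.8,0.8,0.8]}'
python3 -m creep '{"translation":[[-20,40,0],[-20,40,0],[-20,40,0],[-20,40,0],[0,0,0]],"spin":[0,0,0,0,0],"gripper":[0.8,0.8,0.8,0.8,0.8]}'
python3 - <<'E'
from station import cams,nets
import numpy as np
for c in("top","side"):
    cams.grab_frame(c)
    for n in("pot","driver_tip","driver_grip","tin","spice_jar","bottle","butter"):print(c,n,[(np.round(r["centre"],4).tolist(),round(r["confidence"],2)) for r in nets.pinpoint(c,n)[:2]])
E
python3 slots.py|head -2
```

```text
t: 49.2
eef_pos: [0.4938, -0.1108, 0.0771]
ee_rot: [3.132, -0.074, -1.599]
force: [0.4, 0.6, -0.4]
width: 0.0571
gripper_force: 0.0
t: 49.9
eef_pos: [0.4937, -0.1107, 0.2222]
ee_rot: [3.133, -0.073, -1.6]
force: [-0.7, 0.1, 0.1]
width: 0.0702
gripper_force: 0.0
t: 50.4
eef_pos: [0.4118, 0.0523, 0.2212]
ee_rot: [3.131, -0.074, -1.594]
force: [0.3, 0.1, 0.5]
width: 0.0698
gripper_force: 0.0
top pot [([0.4933, -0.1459, -0.0011], 0.75)]
top driver_tip [([0.4901, -0.1653, 0.0033], 0.76), ([0.4451, 0.1533, 0.0448], 0.67)]
top driver_grip [([0.446, 0.1505, 0.0483], 0.49), ([0.4953, -0.1128, 0.0894], 0.48)]
top tin [([0.472, 0.4218, 0.0012], 0.65)]
top spice_jar [([0.5787, 0.3521, 0.0015], 0.6)]
top bottle [([0.5973, 0.4538, -0.0019], 0.69), ([0.488, -0.1679, 0.0025], 0.38)]
top butter [([0.5839, 0.1094, 0.064], 0.62)]
side pot [([0.4922, -0.1459, 0.0016], 0.67)]
side driver_tip [([0.467, 0.4185, 0.0012], 0.53)]
side driver_grip [([0.4975, -0.1116, 0.0868], 0.6)]
side tin [([0.467, 0.4172, 0.0012], 0.69)]
side spice_jar [([0.5801, 0.3499, 0.0001], 0.78)]
side bottle [([0.5939, 0.4458, -0.0006], 0.58)]
side butter [([0.5902, 0.105, 0.0682], 0.92)]
near [(np.float64(95.89), np.float64(93.0), np.float64(-1.0), np.float64(-1.0)), (np.float64(96.03), np.float64(90.0), np.float64(-1.0), np.float64(-0.75)), (np.float64(96.12), np.float64(90.0), np.float64(-1.0), np.float64(-1.0)), (np.float64(96.19), np.float64(93.0), np.float64(-1.0), np.float64(-0.75)), (np.float64(96.22), np.float64(96.0), np.float64(-1.0), np.float64(-1.0))]
far [(np.float64(101.89), np.float64(81.0), np.float64(1.0), np.float64(-0.75)), (np.float64(102.28), np.float64(78.0), np.float64(1.0), np.float64(-0.75)), (np.float64(102.49), np.float64(84.0), np.float64(1.0), np.float64(-0.5)), (np.float64(102.58), np.float64(81.0), np.float64(0.75), np.float64(-0.75)), (np.float64(102.62), np.float64(81.0), np.float64(1.0), np.float64(-0.5))]
```

```bash
python3 -c "
from station import arm;print(arm.job_done())"
```

```text
the job is handed in; nothing more can be done
None
```

I handed the job in at about 51 s of the 72 s allowed. By the camera checks the hatch is shut, both screws are turned to within about 3° of their stops, the driver stands tip down in the pot leaning about 30°, and the tin, jar, bottle and butter are where they stood; I was not shown the judge's result.

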